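# Stand the brass pillars up on the lacquering board and reject the short ones

### The arm

A 7-joint arm with a two-finger parallel gripper is mounted at the origin on a cart in front of the work surface, level with it; the furniture and walls round the work are solid. World frame = base frame: x ahead of the robot, y to its left, z up, the work surface at z = 0. Lengths are in mm, angles in rad, forces in N, time in s.
With the tool pointing down it reaches from about 400 to 875 mm from the base axis. Payload 6.5 kg.
Tool frame: the origin (TCP) lies midway between the tips of the shut fingers; the grasp point (between the pads) lies 19 mm behind it; x points along the fingers, y is the direction in which the jaws open and shut, and the axes are right-handed (so a half turn about x gives the same grasp; the last joint's range is limited). The gripper opens to 85 mm and grips with 20 to 120 N. Pads are 22 mm wide; open, the fingers measure 114 mm over their backs; the gripper's body (76 mm by 85 mm) begins 54 mm behind the grasp point. The pads swing forward as they close: fully open they stand 13 mm farther back than shut.
Start: joints at [-0.066, 0.536, -0.004, 1.538, 0.003, 1.067, -0.071], TCP at [649.992, 0, 231.29] pointing down, gripper open.
Joint ranges: [-2.7, 2.7], [-0.37, 2.16], [-1.27, 1.26], [0.24, 2.4], [-1.31, 4.45], [0.19, 1.91], [-2.76, 2.76]. Speed limits (rad/s): [2.39, 2.39, 3.14, 3.14, 3.14, 3.14, 3.14].

### API

Orientations are given as a unit quaternion [x, y, z, w].
In Python, from station import observe, grab_frame, get_calibration, hand_in gives the robot as it stands.
- The arm moves only by the tool arm_command, never from a script. Its argument "plan" is a list of rows, each a list of 5 numbers: the shift along the tool's x, y, z in cm, then the turn about the tool's x in rad, then the opening, from 0 (shut) to 1 (fully open). A call has 1 to 5 rows; each row shifts and turns the commanded pose from where the row before left it, along the tool's axes as they then stand; what a row does not reach is not made up. A row lasts 1/10 s, in which the tool goes at most 50 mm and 8.59 degrees, less where a joint would pass 70% of its speed; a pose out of reach is approached as far as the arm can. A call with a gripper value outside its range is refused whole. The fingers move at their own pace and stop on an object; the grip force is fixed at half the most. Time passes only in rows, so rows that do not move let the fingers close. It gives the time, the measured TCP pose, the force and the opening at its end, in the units of the state.
- observe(): the state, without advancing time (a new reading comes with each control period).
- grab_frame(name): name is "scene" or "side" or "wrist"; returns the picture (384x512x3 uint8, red, green, blue); there is no depth.
- get_calibration(name): a dict with "fx", "fy", "cx", "cy" (pixels), "D" ([k1, k2, p1, p2, k3] as OpenCV has them; the pictures are not rectified), "position" and "rotation" of the camera in the world. Camera axes: x right, y up, looking along -z (the intrinsics and any distortion apply to the point x, -y, -z); pixel columns grow to the right and rows downward; lengths in mm; the calibration is good to about 2 mm. A picture is of the moment at which its call begins: read the wrist's pose just before it. get_calibration takes no time and is no camera call; for the wrist camera it gives the pose at the moment of the call.
- hand_in(): hands the job in, once; it reports no verdict.
The state is a dict: "time": time; "joint_positions": joint angles; "joint_velocities": joint speeds; "tau": joint torques, N m; "tcp_pos": TCP position; "orientation": TCP orientation; "ft_force": force on the tool from outside, world axes, zero at the start; "moment": the same for the moment, N m; "gripper_width": finger opening in mm.
Only numpy, scipy, OpenCV 4.12 (cv2) and the standard library are available. Lean on these libraries where they do the work, as an engineer would, in place of code of your own. Each camera call takes 0.05 s, during which the arm holds its last target.

### The job

Brass pillars for the model lie on the bench. Put the ones that were cut too short (about two thirds as long as the rest) in the grey reject box, wholly inside its walls; tip each full-length pillar up on its foot by raising its ball end while the foot stays on the bench (never carry one through the air lying or leaning), then set it on the plywood board for lacquering, upright, its foot wholly on the board and a good finger's width clear of the next pillar's foot. Do not push the black receiver and the small brass plate that lie near them out of place.

Things in the scene. Friction and masses are not known exactly. Their poses are not given: they have to be found in the camera images.
- pillar_1: turned brass pillar, 150 mm long, 0.35 kg: at one end a hexagonal foot 50 mm across flats (58 mm over corners) and 12 mm thick, then a round shaft 18 mm in diameter, at the other end a ball 32 mm in diameter. Origin on its axis at mid-length (75 mm from the underside of the foot), own z axis from foot to ball. It starts lying on the bench on one flat of its foot and on its ball; standing on its foot is stable. May be absent
- pillar_2: turned brass pillar, 150 mm long, 0.35 kg: at one end a hexagonal foot 50 mm across flats (58 mm over corners) and 12 mm thick, then a round shaft 18 mm in diameter, at the other end a ball 32 mm in diameter. Origin on its axis at mid-length (75 mm from the underside of the foot), own z axis from foot to ball. It starts lying on the bench on one flat of its foot and on its ball; standing on its foot is stable. May be absent
- pillar_3: turned brass pillar, 150 mm long, 0.35 kg: at one end a hexagonal foot 50 mm across flats (58 mm over corners) and 12 mm thick, then a round shaft 18 mm in diameter, at the other end a ball 32 mm in diameter. Origin on its axis at mid-length (75 mm from the underside of the foot), own z axis from foot to ball. It starts lying on the bench on one flat of its foot and on its ball; standing on its foot is stable. May be absent
- short_1: reject: the same turned brass pillar cut too short, only 100 mm long, 0.25 kg; foot, shaft and ball as on the long ones. Origin on its axis at mid-length (50 mm from the underside of the foot), own z axis from foot to ball. Starts lying on the bench. May be absent
- short_2: reject: the same turned brass pillar cut too short, only 100 mm long, 0.25 kg; foot, shaft and ball as on the long ones. Origin on its axis at mid-length (50 mm from the underside of the foot), own z axis from foot to ball. Starts lying on the bench. May be absent
- pillar_1_foot (a point): centre of the underside of the foot of pillar_1; own axes as its body
- pillar_1_ball (a point): centre of the 32 mm ball of pillar_1, 134 mm from the underside of its foot along its axis; held here it turns stiffly between the fingers; let go within 0.3 rad of upright with its foot on the bench, the pillar settles on its foot
- pillar_2_foot (a point): centre of the underside of the foot of pillar_2; own axes as its body
- pillar_2_ball (a point): centre of the 32 mm ball of pillar_2, 134 mm from the underside of its foot along its axis; held here it turns stiffly between the fingers; let go within 0.3 rad of upright with its foot on the bench, the pillar settles on its foot
- pillar_3_foot (a point): centre of the underside of the foot of pillar_3; own axes as its body
- pillar_3_ball (a point): centre of the 32 mm ball of pillar_3, 134 mm from the underside of its foot along its axis; held here it turns stiffly between the fingers; let go within 0.3 rad of upright with its foot on the bench, the pillar settles on its foot
- short_1_foot (a point): centre of the underside of the foot of short_1; own axes as its body
- short_1_ball (a point): centre of the 32 mm ball of short_1, 84 mm from the underside of its foot along its axis; held here it turns stiffly between the fingers
- short_2_foot (a point): centre of the underside of the foot of short_2; own axes as its body
- short_2_ball (a point): centre of the 32 mm ball of short_2, 84 mm from the underside of its foot along its axis; held here it turns stiffly between the fingers
- board_top (a point): centre of the top face of a plain plywood board, fixed on the bench, 320 mm (its x axis) x 140 mm (its y axis), 10 mm thick, with no rim; z up. (Behind the bench, about 0.95 m ahead of the robot, stands a metal cupboard: keep the wrist clear of it.)
- reject_box: open grey box fixed on the bench, 180 mm (its x axis) x 140 mm (its y axis), 60 mm high outside; walls and floor 5 mm thick; origin at the centre of its underside, z up
- receiver: bystander, loose: black radio receiver, a flat rounded box 38 x 61 x 17 mm, origin at the centre of its underside
- plate: bystander, loose: small brass plate with a dark block on it, 44 x 112 x 20 mm, origin at the centre of its underside

How it is judged (in metres and radians):
At the end, for the whole second after the job is handed in: Long pillars stand on the board: lean < 0.1 rad, foot underside within 6 mm of its top, foot centre within 135 mm (x) and 46 mm (y) of its centre, foot centres > 60 mm apart. Short ones: foot and ball centres within 87 mm (x), 67 mm (y) of the box's centre, origin < 70 mm up. All at rest (angle between each of pillar_1, pillar_2, pillar_3's own z axis and vertical below 0.1 rad and x of pillar_1_foot in the frame of board_top between -0.135 and 0.135 m and y of pillar_1_foot in the frame of board_top between -0.046 and 0.046 m and z of pillar_1_foot in the frame of board_top between -0.006 and 0.006 m and linear speed of each of pillar_1, pillar_2, pillar_3, short_1, short_2 below 0.03 m/s and x of pillar_2_foot in the frame of board_top between -0.135 and 0.135 m and y of pillar_2_foot in the frame of board_top between -0.046 and 0.046 m and z of pillar_2_foot in the frame of board_top between -0.006 and 0.006 m and x of pillar_3_foot in the frame of board_top between -0.135 and 0.135 m and y of pillar_3_foot in the frame of board_top between -0.046 and 0.046 m and z of pillar_3_foot in the frame of board_top between -0.006 and 0.006 m and horizontal distance between pillar_1_foot and pillar_2_foot above 0.06 m and horizontal distance between each of pillar_1_foot, pillar_2_foot and pillar_3_foot above 0.06 m and x of short_1_foot in the frame of reject_box between -0.087 and 0.087 m and y of short_1_foot in the frame of reject_box between -0.067 and 0.067 m and x of short_1_ball in the frame of reject_box between -0.087 and 0.087 m and y of short_1_ball in the frame of reject_box between -0.067 and 0.067 m and z of each of short_1, short_2 in the frame of reject_box below 0.07 m and x of short_2_foot in the frame of reject_box between -0.087 and 0.087 m and y of short_2_foot in the frame of reject_box between -0.067 and 0.067 m and x of short_2_ball in the frame of reject_box between -0.087 and 0.087 m and y of short_2_ball in the frame of reject_box between -0.067 and 0.067 m); the robot touches nothing.
It fails at once if pillar_1 is lifted clear of the bench while it still leans (underside of its foot over 70 mm up, leaning over 0.6 rad) (height (world z) of pillar_1_foot above 0.07 m and angle between pillar_1's own z axis and vertical above 0.6 rad).
It fails at once if pillar_2 is lifted clear of the bench while it still leans (underside of its foot over 70 mm up, leaning over 0.6 rad) (height (world z) of pillar_2_foot above 0.07 m and angle between pillar_2's own z axis and vertical above 0.6 rad).
It fails at once if pillar_3 is lifted clear of the bench while it still leans (underside of its foot over 70 mm up, leaning over 0.6 rad) (height (world z) of pillar_3_foot above 0.07 m and angle between pillar_3's own z axis and vertical above 0.6 rad).
It fails at once if the black receiver is pushed more than 6 cm from its place (distance of receiver from where it was at the start of the episode above 0.06 m).
It fails at once if the small brass plate is pushed more than 6 cm from its place (distance of plate from where it was at the start of the episode above 0.06 m).
Of pillar_1, pillar_2, pillar_3 only 2 to 3 are there at a start; the rules pass over those that are not, and their reading is None.
Of short_1, short_2 only 1 to 2 are there at a start; the rules pass over those that are not, and their reading is None.
At some moment in a run one of short_1, short_2 may be knocked a few centimetres aside while the robot is not near it.
Once in a run the grip may slacken for a moment while it holds something.
It also fails if it takes over 210 s, if anything falls off the work surface, if the arm or the gripper's body presses on something with over 40 N, if the wrist force passes 120 N, or if a joint passes its speed limit or range.

## Working session

There is one attempt and no reset: what is moved stays moved. The work goes in short steps, Python scripts to look and compute and a tool call to move; the robot and the scene stay as the last step left them, time stands still between calls to the robot, and variables do not carry over. Pictures are saved under pics/ and viewed, and the job is handed in when it is done.

Besides the shell and the picture viewer there is one more tool, called after "Emit:" in YAML: its name, and indented under it one key for each argument. arm_command: Moves the arm, as the interface text tells. Its arguments: {"type":"object","properties":{"plan":{"type":"array"}},"required":["plan"]}

```bash
ls; mkdir -p pics; python3 - <<'E'
from station import *
import cv2
s=observe();print(s)
for n in ["scene","side","wrist"]:
    c=get_calibration(n);print(n,c)
    cv2.imwrite(f"pics/a_{n}.png",cv2.cvtColor(grab_frame(n),cv2.COLOR_RGB2BGR))
E
```

```text
pics
{'time': 0.0, 'joint_positions': array([-0.06619191,  0.53716436, -0.00445085,  1.53887232,  0.00261373,
        1.06728029, -0.07124672]), 'joint_velocities': array([-0.00099547, -0.00061586,  0.00124076, -0.00049787,  0.00014549,
        0.00060028, -0.00114744]), 'tau': array([-4.51575825e-04, -5.83398092e+01,  1.04865700e+00, -2.59097242e+01,
        1.23920938e-02,  9.44124302e-03, -7.87308863e-06]), 'tcp_pos': array([ 6.49373761e+02, -1.97679831e-02,  2.30414454e+02]), 'orientation': array([-0.49952988, -0.50040375,  0.50045262, -0.49961302]), 'ft_force': array([-0.38673935,  0.46558139, -0.00446351]), 'moment': array([-0.01192545,  0.04503937, -0.05993015]), 'gripper_width': 85.05929810449557}
scene {'fx': 401.3563856409591, 'fy': 401.3563856409591, 'cx': 253.85477112427776, 'cy': 191.8285997342006, 'D': array([0.00281415, 0.        , 0.        , 0.        , 0.        ]), 'position': array([100.76526787, 707.03222329, 867.46730741]), 'rotation': array([-0.10659476,  0.37623842,  0.88503239, -0.25258636])}
side {'fx': 402.6947501643285, 'fy': 402.6947501643285, 'cx': 249.61631956288252, 'cy': 195.07668361357764, 'D': array([-0.10145917,  0.        ,  0.        ,  0.        ,  0.        ]), 'position': array([  197.57071794, -1081.61309805,   881.84918274]), 'rotation': array([ 0.44929095, -0.07795553, -0.13642083,  0.87946002])}
wrist {'fx': 337.9634479393647, 'fy': 337.9634479393647, 'cx': 258.2130648782558, 'cy': 188.8280801459761, 'D': array([-0.06617153,  0.        ,  0.        ,  0.        ,  0.        ]), 'position': array([648.37182476,  82.1660665 , 373.6039142 ]), 'rotation': array([-1.61649078e-01,  5.93420394e-04,  3.29639617e-04,  9.86848071e-01])}
```

View pics/a_scene.png

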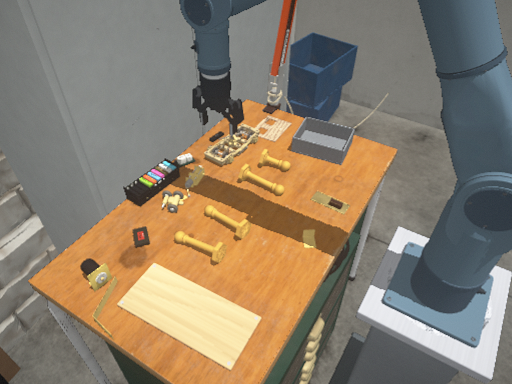

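View pics/a_side.png

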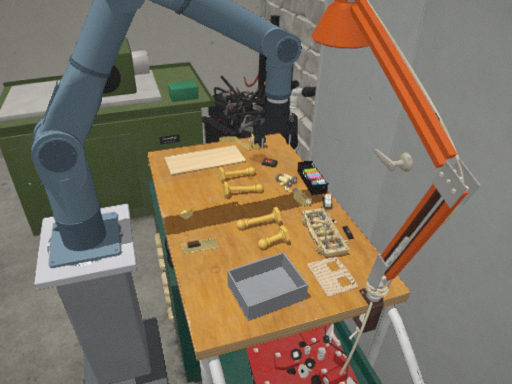

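View pics/a_wrist.png

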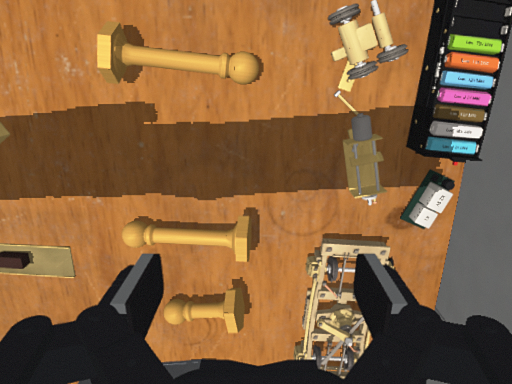

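```bash
cat > h.py <<'E'
import numpy as np, cv2
from scipy.spatial.transform import Rotation as R
from station import *
def unproj(c,px,z):
    K=np.array([[c['fx'],0,c['cx']],[0,c['fy'],c['cy']],[0,0,1.]])
    p=cv2.undistortPoints(np.array([[px]],float),K,c['D'])[0,0]
    d=R.from_quat(c['rotation']).apply([p[0],-p[1],-1.])
    o=np.array(c['position']); t=(z-o[2])/d[2]; return o+t*d
def proj(c,P):
    P=np.atleast_2d(np.array(P,float))
    q=R.from_quat(c['rotation']).inv().apply(P-np.array(c['position']))
    q=q*[1,-1,-1]
    K=np.array([[c['fx'],0,c['cx']],[0,c['fy'],c['cy']],[0,0,1.]])
    return cv2.projectPoints(q,np.zeros(3),np.zeros(3),K,c['D'])[0][:,0]
def snap(n,f=None):
    c=get_calibration(n); im=cv2.cvtColor(grab_frame(n),cv2.COLOR_RGB2BGR)
    if f: cv2.imwrite('pics/'+f,im)
    return c,im
def crop(im,x0,y0,x1,y1,s,f):
    cv2.imwrite('pics/'+f,cv2.resize(im[y0:y1,x0:x1],None,fx=s,fy=s,interpolation=cv2.INTER_CUBIC))
E
python3 - <<'E'
from h import *
s=cv2.imread('pics/a_scene.png'); crop(s,110,140,360,330,3,'b_scene.png')
s=cv2.imread('pics/a_side.png'); crop(s,150,130,350,320,3,'b_side.png')
E
```

```text
(no output)
```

View pics/b_scene.png

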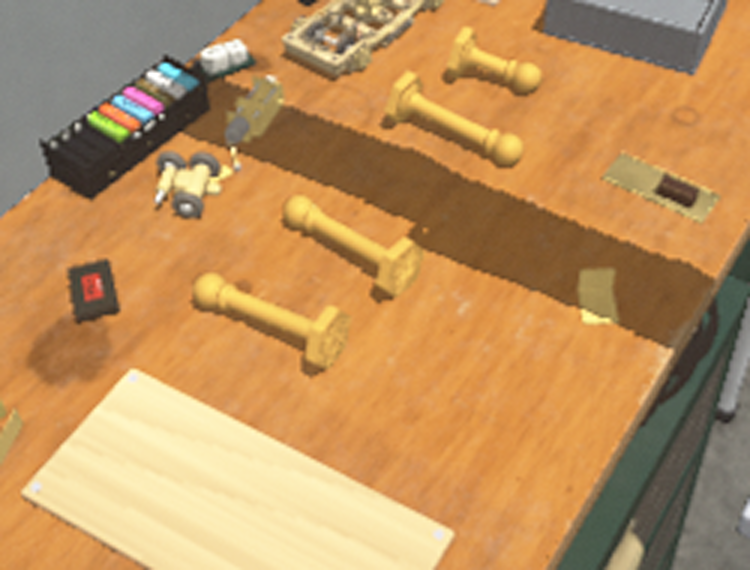

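View pics/b_side.png

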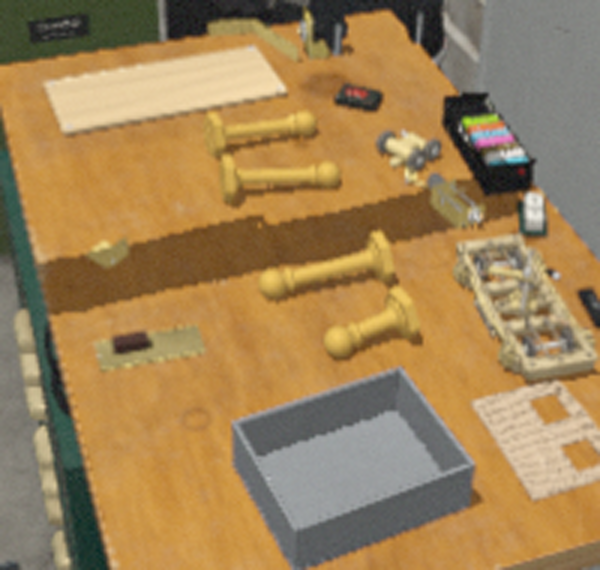

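```bash
python3 - <<'E'
from h import *
np.set_printoptions(precision=1,suppress=True)
cs=get_calibration('scene'); cd=get_calibration('side'); cw=get_calibration('wrist')
S=lambda x,y:(110+x/3,140+y/3)
D=lambda x,y:(150+x/3,130+y/3)
o={'A':[(210,293),(332,340),(304,124),(214,132)],'B':[(298,213),(404,268),(328,175),(230,180)],
'C':[(508,150),(400,100),(273,284),(381,257)],'S':[(526,77),(462,57),(340,340),(403,314)]}
for k,(a,b,c,d) in o.items():
    A=[unproj(cs,S(*a),16),unproj(cd,D(*c),16)];B=[unproj(cs,S(*b),25),unproj(cd,D(*d),25)]
    print(k,'ball',*A,'foot',*B,[np.linalg.norm((x-y)[:2]) for x,y in zip(A,B)])
for k,b,f in [('B',(243,68),(112,52)),('C',(133,233),(243,238)),('S',(175,310),(235,310))]:
    print(k,unproj(cw,b,16),unproj(cw,f,25))
print('board scene',*[unproj(cs,p,10) for p in [(154,264),(118,303),(260,319),(229,362)]])
print('board side',*[unproj(cd,D(*p),10) for p in [(45,90),(258,47),(287,93),(65,130)]])
print('box side',*[unproj(cd,D(*p),60) for p in [(233,425),(401,371),(474,462),(290,530)]])
print('receiver',unproj(cs,S(95,288),17),unproj(cd,D(360,96),17))
print('plate',unproj(cs,S(660,187),5),unproj(cd,D(150,347),5))
E
```

```text
A ball [641.5 216.1  16. ] [639.7 211.3  16. ] foot [512.  206.3  25. ] [516.2 213.3  25. ] [np.float64(129.802171695196), np.float64(123.48964692747732)]
B ball [633.  93.  16.] [631.1  89.   16. ] foot [503.4 104.1  25. ] [507.2 101.8  25. ] [np.float64(130.0455712918199), np.float64(124.59563586032165)]
C ball [503.2 -92.   16. ] [502.5 -94.2  16. ] foot [633.4 -90.1  25. ] [630.6 -94.9  25. ] [np.float64(130.23664053556885), np.float64(128.09065629342763)]
S ball [ 542.9 -203.3   16. ] [ 543.1 -202.7   16. ] foot [ 614.4 -186.3   25. ] [ 617.8 -193.2   25. ] [np.float64(73.46878595101676), np.float64(75.34849415280176)]
B [632.8  89.8  16. ] [504.8 106.1  25. ]
C [500.2 -93.4  16. ] [630.7 -94.7  25. ]
S [ 540.9 -203.2   16. ] [ 619.2 -195.2   25. ]
board scene [646.2 316.7  10. ] [642.4 447.5  10. ] [332.8 303.9  10. ] [337.5 424.1  10. ]
board side [322.2 410.7  10. ] [644.2 443.5  10. ] [645.3 304.1  10. ] [332.7 298.7  10. ]
box side [ 392.2 -327.2   60. ] [ 567.3 -306.8   60. ] [ 586.4 -435.6   60. ] [ 405.6 -458.2   60. ]
receiver [733.7 267.5  17. ] [736.3 256.3  17. ]
plate [ 352.4 -136.1    5. ] [ 351.5 -142.8    5. ]
```

```bash
python3 - <<'E'
from h import *
from scipy.optimize import least_squares
np.set_printoptions(precision=3,suppress=True)
cs=get_calibration('scene'); cd=get_calibration('side')
S=lambda x,y:(110+x/3,140+y/3)
D=lambda x,y:(150+x/3,130+y/3)
def fit(L,W,z,obs,x0):
    cor=np.array([[-L,-W],[-L,W],[L,W],[L,-W]])/2
    def P(p):
        c,s=np.cos(p[2]),np.sin(p[2]); q=cor@np.array([[c,s],[-s,c]])+p[:2]
        return np.c_[q,np.full(4,z)]
    def f(p):
        r=[]
        for c,o in obs:
            pr=proj(c,P(p))
            for i,u in o.items(): r+=list(pr[i]-u)
        return np.array(r)
    s=least_squares(f,x0); print(s.x,s.fun)
    return s.x
bs={3:(154.3,263.3),2:(118.3,303.3),0:(260,318.5),1:(229,362)}
bd={1:D(45,90),2:D(258,47),3:D(287,93),0:D(65,130)}
for ob in ([(cs,bs)],[(cd,bd)],[(cs,bs),(cd,bd)]): fit(320,140,10,ob,[488,370,.05])
xd={1:D(233,425),2:D(401,371),3:D(474,462),0:D(290,524)}
fit(180,140,60,[(cd,xd)],[488,-382,.1])
Rm=R.from_quat(observe()['orientation']).as_matrix();print(Rm)
E
python3 - <<'E'
from h import *
s=cv2.imread('pics/a_scene.png'); crop(s,100,250,280,380,4,'c_board.png')
s=cv2.imread('pics/a_scene.png'); crop(s,250,100,400,200,4,'c_box.png')
E
```

```text
[491.885 370.39    0.05 ] [-0.714 -3.012 -2.296 -1.208  1.509 -3.894  1.246  5.542]
[486.218 365.505   0.052] [-0.407 -1.921 -0.394  0.043  0.991 -0.124 -0.209  1.573]
[490.611 370.287   0.05 ] [-0.36  -2.807 -1.898 -0.947  2.003 -3.711  1.817  5.787  0.471 -2.648
  0.279 -0.569  1.635 -0.81   0.662  0.753]
[ 488.657 -379.196    0.109] [-0.97  -1.914  0.122 -1.82   0.308  0.978  0.502  1.996]
[[-0.001  1.     0.   ]
 [-0.     0.    -1.   ]
 [-1.    -0.001  0.   ]]
```

View pics/c_board.png

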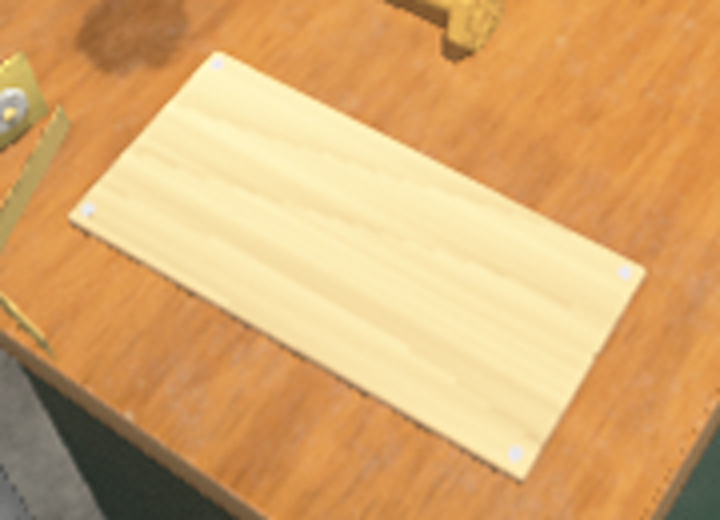

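View pics/c_box.png

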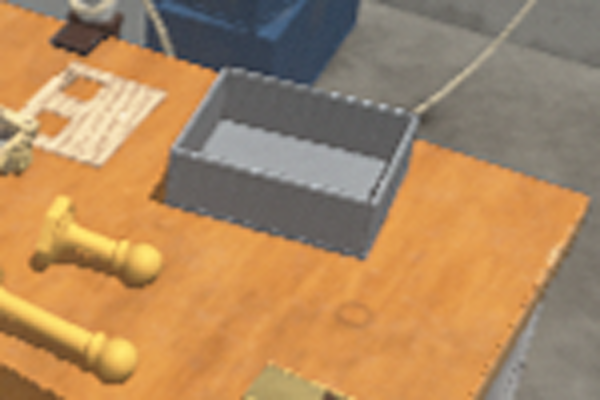

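```bash
cat >> h.py <<'E'
from scipy.optimize import least_squares
def fit(L,W,z,obs,x0):
    cor=np.array([[-L,-W],[-L,W],[L,W],[L,-W]])/2
    def P(p):
        c,s=np.cos(p[2]),np.sin(p[2]); q=cor@np.array([[c,s],[-s,c]])+p[:2]
        return np.c_[q,np.full(4,z)]
    def f(p):
        r=[]
        for c,o in obs:
            pr=proj(c,P(p))
            for i,u in o.items(): r+=list(pr[i]-u)
        return np.array(r)
    s=least_squares(f,x0); print(s.x.round(3),s.fun.round(1))
E
python3 - <<'E'
from h import *
cs=get_calibration('scene'); cd=get_calibration('side')
D=lambda x,y:(150+x/3,130+y/3)
bs={3:(154.2,262.7),2:(117.5,304),1:(230.5,369.7),0:(261,317.5)}
bd={1:D(45,90),2:D(258,47),3:D(287,93),0:D(65,130)}
for ob in ([(cs,bs)],[(cd,bd)],[(cs,bs),(cd,bd)]): fit(320,140,10,ob,[488,370,.05])
xd={1:D(233,425),2:D(401,371),3:D(474,462),0:D(290,524)}
xs={0:(353.7,128),1:(343.5,151.5),2:(293,137),3:(306,117)}
for ob in ([(cs,xs)],[(cd,xd)],[(cs,xs),(cd,xd)]): fit(180,140,60,ob,[488,-382,.1])
E
```

```text
[4.87608e+02 3.74195e+02 4.50000e-02] [-0.1 -0.9 -1.3 -0.2  0.1  0.7  1.2 -0.4]
[4.86218e+02 3.65505e+02 5.20000e-02] [-0.4 -1.9 -0.4  0.   1.  -0.1 -0.2  1.6]
[4.87590e+02 3.73545e+02 4.50000e-02] [ 0.1 -1.  -1.1 -0.3  0.3  0.4  1.4 -0.7 -0.3 -3.  -0.4 -0.7  0.7 -1.
 -0.3  0.4]
[ 4.91718e+02 -3.78468e+02  1.29000e-01] [ 1.1  0.3  0.5 -0.3 -1.1  0.4 -0.5 -0.7]
[ 4.88657e+02 -3.79196e+02  1.09000e-01] [-1.  -1.9  0.1 -1.8  0.3  1.   0.5  2. ]
[ 4.89914e+02 -3.78464e+02  1.15000e-01] [ 1.7  0.8  0.6 -0.  -0.8  0.3  0.3 -0.7 -0.7 -2.   0.2 -2.2  0.7  0.5
  1.1  1.8]
```

Emit:
arm_command:
  plan:
    - [0,-1.3,4,0,0.6]
    - [0,-1.3,4,0,0.6]
    - [0,-1.3,4,0,0.6]
    - [0,-1.3,4,0,0.6]
    - [0,-1.3,3.7,0,0.6]

```text
time: 0.65
tcp_pos: [584.0, -198.9, 231.1]
orientation: [-0.5, -0.5, 0.5, -0.5]
ft_force: [1.6, 0.1, -0.3]
gripper_width: 50.8
```

Emit:
arm_command:
  plan:
    - [1,0,0,-0.14,0.6]
    - [1,0,0,-0.14,0.6]
    - [1,0,0,-0.14,0.6]
    - [1,0,0,-0.14,0.6]
    - [1,0,0,-0.14,0.6]

```text
time: 1.15
tcp_pos: [584.7, -197.0, 180.6]
orientation: [0.296, 0.642, -0.296, 0.642]
ft_force: [0.0, 0.0, 0.5]
gripper_width: 50.9
```

Emit:
arm_command:
  plan:
    - [1,0,0,-0.14,0.6]
    - [1,0,0,-0.14,0.6]
    - [0,0,0,-0.14,0.6]
    - [0,0,0,-0.14,0.6]
    - [0,0,0,-0.14,0.6]

```text
time: 1.65
tcp_pos: [584.7, -197.0, 160.9]
orientation: [0.058, 0.705, -0.058, 0.704]
ft_force: [-0.2, -0.0, 0.1]
gripper_width: 51.3
```

Emit:
arm_command:
  plan:
    - [0,0,0,-0.14,0.6]
    - [0,0,0,-0.14,0.6]
    - [0,0,0,-0.02,0.6]
    - [0,0,0,0,0.6]

```text
time: 2.05
tcp_pos: [584.8, -197.1, 161.0]
orientation: [-0.044, 0.706, 0.045, 0.706]
ft_force: [0.5, 0.2, 0.0]
gripper_width: 50.9
```

```bash
python3 - <<'E'
from h import *
c,im=snap('wrist','d_w.png'); s=observe(); print(s['time'],s['tcp_pos'],s['gripper_width'],s['ft_force'],s['joint_positions']);print(R.from_quat(s['orientation']).as_matrix().round(3))
E
```

```text
2.1 [ 584.85321791 -197.09620904  161.12678614] 51.34291368027483 [-0.29620959 -0.23428865 -0.09635925] [ 0.50573164  0.58768236 -0.355718    1.67083084  0.24372902  0.92729483
  1.75447526]
[[-0.    -0.126  0.992]
 [ 0.     0.992  0.126]
 [-1.     0.    -0.   ]]
```

View pics/d_w.png

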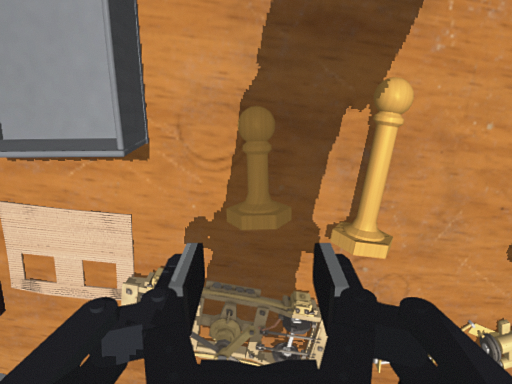

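```bash
python3 - <<'E'
from h import *
c=get_calibration('wrist')
b=unproj(c,(257,122),16);f=unproj(c,(258,212),25);print(b,f,np.arctan2(*(f-b)[1::-1]),np.linalg.norm((f-b)[:2]))
b=unproj(c,(394,97),16);f=unproj(c,(361,238),25);print(b,f,np.arctan2(*(f-b)[1::-1]),np.linalg.norm((f-b)[:2]))
E
```

```text
[ 539.35430392 -203.5883634    16.        ] [ 617.0129961  -192.86532184   25.        ] 0.13721146285247413 78.39551065931616
[503.63221651 -92.60156276  16.        ] [630.84921939 -95.26606498  25.        ] -0.0209414829970728 127.24490321289576
```

Emit:
arm_command:
  plan:
    - [3,0,0,0,0.6]
    - [3,0,0,0,0.6]
    - [3,0,0,0,0.6]
    - [3,0,0,0,0.6]
    - [2.5,0,0,0,0.6]

```text
time: 2.6
tcp_pos: [584.5, -196.9, 14.7]
orientation: [-0.045, 0.706, 0.045, 0.705]
ft_force: [0.5, -0.5, 0.5]
gripper_width: 51.4
```

Emit:
arm_command:
  plan:
    - [1.0,0,0,0,0.6]
    - [0.2,0,0,0,0.6]
    - [0,0,0,0,0.0]
    - [0,0,0,0,0.0]
    - [0,0,0,0,0.0]

```text
time: 3.1
tcp_pos: [586.2, -197.3, 5.9]
orientation: [-0.046, 0.705, 0.045, 0.706]
ft_force: [-1.2, 0.8, 3.7]
gripper_width: 15.9
```

Emit:
arm_command:
  plan:
    - [0,0,0,0,0.0]
    - [0,0,0,0,0.0]
    - [0,0,0,0,0.0]

```text
time: 3.4
tcp_pos: [586.2, -197.3, 5.9]
orientation: [-0.046, 0.705, 0.045, 0.706]
ft_force: [-1.6, 1.2, 7.2]
gripper_width: 16.0
```

Emit:
arm_command:
  plan:
    - [-2,0,0,0,0.0]
    - [-3,0,0,0,0.0]
    - [-3,0,0,0,0.0]
    - [-3,0,0,0,0.0]
    - [-2,0,0,0,0.0]

```text
time: 3.9
tcp_pos: [585.5, -197.2, 136.6]
orientation: [-0.046, 0.705, 0.045, 0.706]
ft_force: [0.2, -0.2, -2.3]
gripper_width: 16.2
```

Emit:
arm_command:
  plan:
    - [0,-2.4,-1.6,0,0.0]
    - [0,-3.6,-2.4,0,0.0]
    - [0,-4,-2.6,0,0.0]
    - [0,-4,-2.6,0,0.0]
    - [0,-2.8,-1.9,0,0.0]

```text
time: 4.4
tcp_pos: [493.7, -381.8, 134.3]
orientation: [-0.045, 0.706, 0.044, 0.705]
ft_force: [0.8, -0.9, -2.8]
gripper_width: 16.0
```

```bash
python3 - <<'E'
from h import *
c,im=snap('side'); s=observe(); print(s['time'],s['tcp_pos'],s['gripper_width'],s['ft_force'])
crop(im,180,150,340,330,3,'e_s.png')
E
```

```text
4.45 [ 489.7855379  -388.28758606  134.04098883] 15.962686473830663 [-3.57589243 -5.34778143 -3.37216288]
```

View pics/e_s.png

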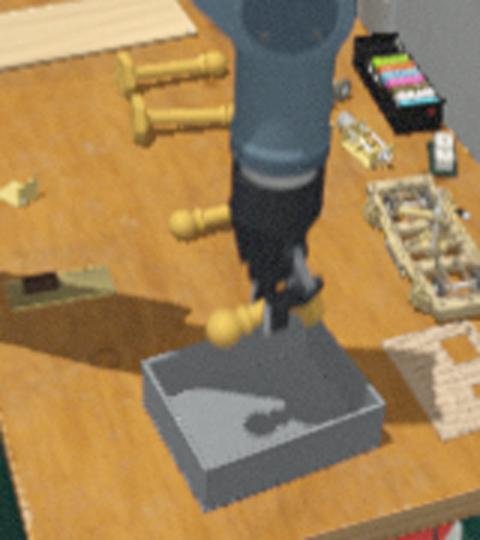

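Emit:
arm_command:
  plan:
    - [0,0,0,0,0.0]
    - [0,0,0,0,0.0]
    - [2,0,0,0,0.0]
    - [2.5,0,0,0,0.0]
    - [2.5,0,0,0,0.0]

```text
time: 4.95
tcp_pos: [498.1, -375.9, 64.0]
orientation: [-0.047, 0.705, 0.047, 0.706]
ft_force: [-0.9, -0.9, -3.0]
gripper_width: 16.1
```

Emit:
arm_command:
  plan:
    - [2,0,0,0,0.0]
    - [2,0,0,0,0.0]
    - [0.8,0,0,0,0.0]
    - [0,0,0,0,0.0]
    - [0,0,0,0,0.0]

```text
time: 5.45
tcp_pos: [497.6, -377.5, 17.1]
orientation: [-0.046, 0.705, 0.046, 0.706]
ft_force: [1.0, -0.3, -1.5]
gripper_width: 16.2
```

```bash
python3 - <<'E'
from h import *
c,im=snap('side'); s=observe(); print(s['time'],s['tcp_pos'],s['gripper_width'],s['ft_force'])
crop(im,180,150,340,330,3,'e_s.png')
E
```

```text
5.5 [ 497.665473   -377.91912616   17.48388068] 15.90432549028021 [-0.41303684  0.47871155 -1.8992182 ]
```

View pics/e_s.png

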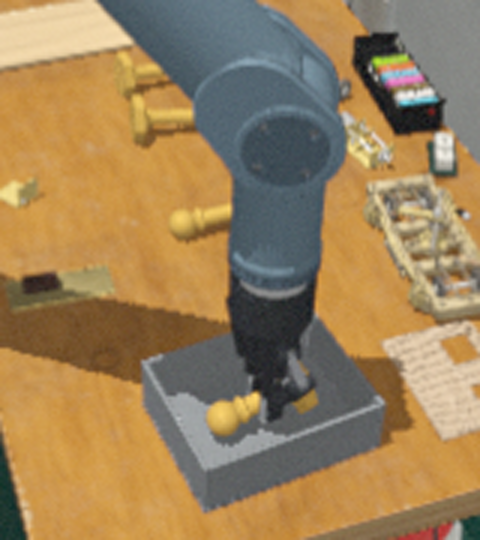

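Emit:
arm_command:
  plan:
    - [0,0,0,0,0.55]
    - [0,0,0,0,0.55]
    - [0,0,0,0,0.55]
    - [0,0,0,0,0.55]
    - [-2,0,0,0,0.55]

```text
time: 6.0
tcp_pos: [494.8, -376.8, 34.4]
orientation: [-0.045, 0.707, 0.047, 0.704]
ft_force: [0.1, 0.2, 0.5]
gripper_width: 47.2
```

Emit:
arm_command:
  plan:
    - [-3,0,0,0,0.55]
    - [-3,0,0,0,0.55]
    - [-3,0,0,0,0.55]
    - [-2,0,0,0.11,0.55]
    - [0,4,1,0,0.55]

```text
time: 6.5
tcp_pos: [505.5, -345.4, 149.8]
orientation: [-0.005, 0.706, -0.0, 0.709]
ft_force: [0.6, -1.1, -0.7]
gripper_width: 47.0
```

Emit:
arm_command:
  plan:
    - [0,4.2,1,0,0.55]
    - [0,4.2,1,0,0.55]
    - [0,4.2,1,0,0.55]
    - [0,4.2,1,0,0.55]
    - [0,4.2,1,0,0.55]

```text
time: 7.0
tcp_pos: [552.0, -125.2, 146.6]
orientation: [-0.007, 0.707, 0.007, 0.707]
ft_force: [0.7, -0.8, -0.6]
gripper_width: 46.9
```

Emit:
arm_command:
  plan:
    - [0,4.2,1,0,0.55]
    - [0,4.2,1,0,0.55]
    - [0,4.2,1,0,0.55]
    - [0,4.2,1,0,0.55]
    - [0,4.2,1,0,0.55]

```text
time: 7.5
tcp_pos: [597.9, 85.8, 146.5]
orientation: [-0.007, 0.707, 0.007, 0.707]
ft_force: [0.5, 0.3, 0.1]
gripper_width: 46.8
```

Emit:
arm_command:
  plan:
    - [0,4.2,1,0,0.55]
    - [0,4.2,1,0,0.55]
    - [0,3,0.5,0,0.55]
    - [0,0,0,0,0.55]
    - [0,0,0,0,0.55]

```text
time: 8.0
tcp_pos: [620.2, 199.1, 146.1]
orientation: [-0.007, 0.707, 0.007, 0.707]
ft_force: [-0.2, -0.6, -0.2]
gripper_width: 47.3
```

```bash
python3 - <<'E'
from h import *
c,im=snap('wrist','f_w.png'); s=observe(); print(s['time'],s['tcp_pos'],s['gripper_width'],s['ft_force'])
print(R.from_quat(s['orientation']).as_matrix().round(3))
c,im=snap('side');crop(im,150,130,350,330,3,'f_s.png')
E
```

```text
8.05 [620.45628581 197.36583481 146.03611685] 47.01038786046611 [ 0.62463836 -0.05803935 -0.07492324]
[[-0.    -0.019  1.   ]
 [-0.001  1.     0.019]
 [-1.    -0.001 -0.   ]]
```

View pics/f_w.png

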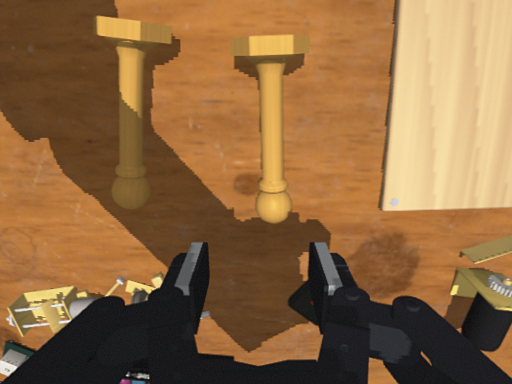

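View pics/f_s.png

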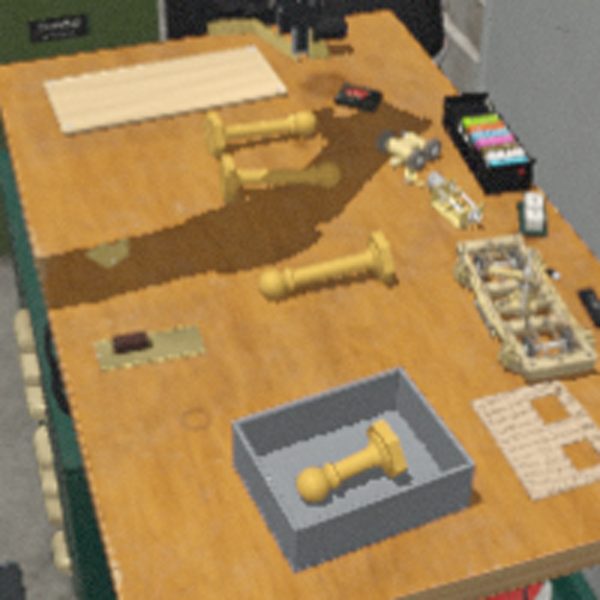

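```bash
python3 - <<'E'
from h import *
c=get_calibration('wrist')
for n,bp,fp in [('A',(274,206),(270,46)),('B',(130,190),(133,31))]:
    b=unproj(c,bp,16);f=unproj(c,fp,25);print(n,b.round(1),f.round(1),np.arctan2(*(b-f)[1::-1]),np.linalg.norm((f-b)[:2]))
print(unproj(c,(384,210),10))
E
```

```text
A [644.7 210.6  16. ] [516.1 203.3  25. ] 0.057140220570185966 128.79377704806
B [632.4  86.   16. ] [506.6 103.2  25. ] -0.13527619223022364 126.98301972323435
[649.20444165 309.96269659  10.        ]
```

Emit:
arm_command:
  plan:
    - [0,0.7,1.2,-0.03,0.6]
    - [1.5,0.65,1.1,0,0.6]
    - [3,0,0,0,0.6]
    - [3,0,0,0,0.6]
    - [3,0,0,0,0.6]

```text
time: 8.6
tcp_pos: [643.6, 210.4, 40.4]
orientation: [-0.017, 0.707, 0.016, 0.707]
ft_force: [0.1, -0.3, 0.1]
gripper_width: 51.7
```

Emit:
arm_command:
  plan:
    - [2,0,0,0,0.6]
    - [1,0,0,0,0.6]
    - [0.5,0,0,0,0.6]
    - [0,0,0,0,0.6]

```text
time: 9.0
tcp_pos: [643.4, 212.7, 6.6]
orientation: [-0.017, 0.707, 0.017, 0.707]
ft_force: [0.0, 0.6, -0.3]
gripper_width: 51.1
```

```bash
python3 - <<'E'
from h import *
c,im=snap('wrist','g_w.png'); s=observe(); print(s['time'],s['tcp_pos'],s['gripper_width'],s['ft_force'])
c,im=snap('side');crop(im,180,130,300,220,5,'g_s.png')
E
```

```text
9.05 [643.8032128  212.98779874   7.26081812] 51.3251642698476 [ 0.82548219 -0.01080272  0.15192777]
```

View pics/g_w.png

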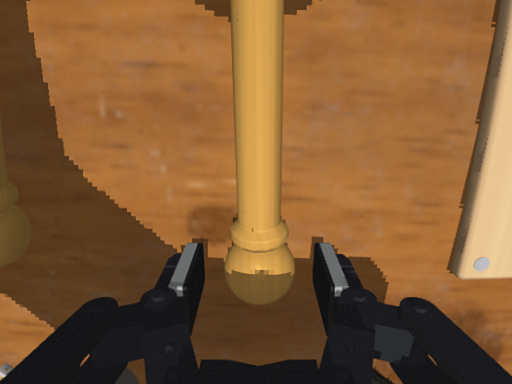

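View pics/g_s.png

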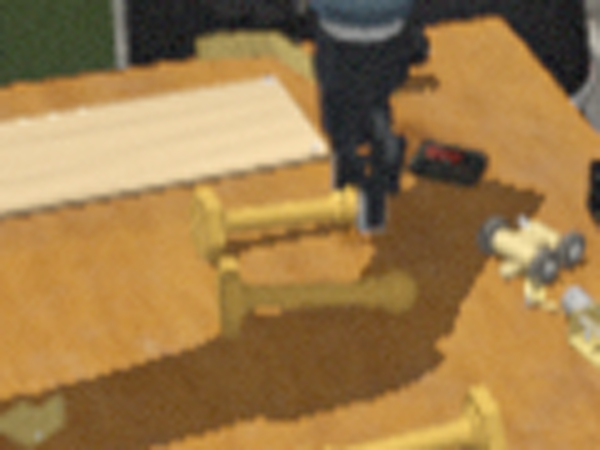

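```bash
python3 - <<'E'
from h import *
c=get_calibration('wrist')
print(unproj(c,(259,272),16), unproj(c,(259,120),20.5), proj(c,[[643.8,213,7.3],[643.8,213,26]]))
E
```

```text
[646.52691491 214.00791497  16.        ] [577.01349134 210.50781064  20.5       ] [[257.16678913 257.09942161]
 [257.01166215 279.22075793]]
```

Emit:
arm_command:
  plan:
    - [0.5,0,0.2,0,0.6]
    - [0,0,0,0,0.0]
    - [0,0,0,0,0.0]
    - [0,0,0,0,0.0]
    - [0,0,0,0,0.0]

```text
time: 9.6
tcp_pos: [645.4, 212.8, 1.7]
orientation: [-0.017, 0.707, 0.017, 0.707]
ft_force: [-0.6, -0.6, 2.6]
gripper_width: 29.4
```

```bash
python3 - <<'E'
import numpy as np
b=np.linspace(0.118,1.755,18); r=136.3
p=r*np.c_[np.cos(b),np.sin(b)]; d=np.diff(p,axis=0)/10
for k in range(17): print(k+1,'x %.2f z %.2f'%(-d[k,1],d[k,0]),'h %.1f'%p[k+1,1])
E
```

```text
1 x -1.29 z -0.22 h 29.0
2 x -1.27 z -0.34 h 41.7
3 x -1.23 z -0.46 h 53.9
4 x -1.18 z -0.58 h 65.7
5 x -1.12 z -0.69 h 76.9
6 x -1.05 z -0.79 h 87.4
7 x -0.97 z -0.89 h 97.0
8 x -0.88 z -0.98 h 105.8
9 x -0.78 z -1.06 h 113.5
10 x -0.67 z -1.13 h 120.3
11 x -0.56 z -1.19 h 125.9
12 x -0.44 z -1.23 h 130.3
13 x -0.32 z -1.27 h 133.6
14 x -0.20 z -1.30 h 135.6
15 x -0.07 z -1.31 h 136.3
16 x 0.05 z -1.31 h 135.8
17 x 0.18 z -1.30 h 134.0
```

Emit:
arm_command:
  plan:
    - [-1.3,0,-0.2,0,0.0]
    - [-1.25,0,-0.35,0,0.0]
    - [-1.2,0,-0.45,0,0.0]

```text
time: 9.9
tcp_pos: [634.6, 212.6, 39.8]
orientation: [-0.017, 0.707, 0.018, 0.707]
ft_force: [0.5, -0.7, -3.2]
gripper_width: 29.1
```

```bash
python3 - <<'E'
from h import *
s=observe(); print(s['time'],s['tcp_pos'],s['gripper_width'],s['ft_force'],s['moment'])
c,im=snap('side');crop(im,180,130,300,220,5,'g_s2.png')
c,im=snap('scene');crop(im,140,180,260,280,5,'g_c2.png')
E
```

```text
9.9 [634.62408797 212.57997548  39.84040889] 29.051241188444806 [ 0.47384571 -0.69135451 -3.18909872] [-0.16672529 -0.2388585   0.07875678]
```

View pics/g_s2.png

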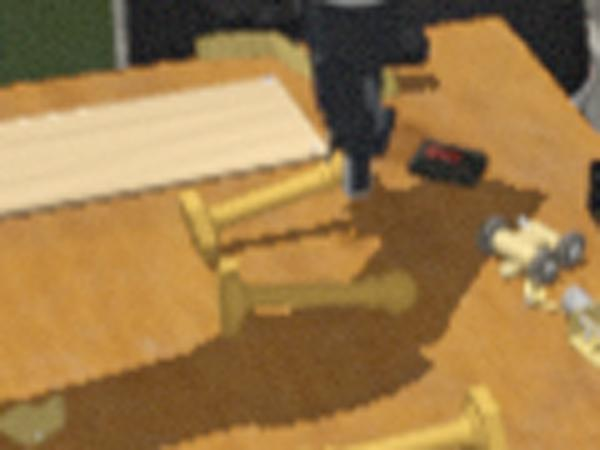

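View pics/g_c2.png

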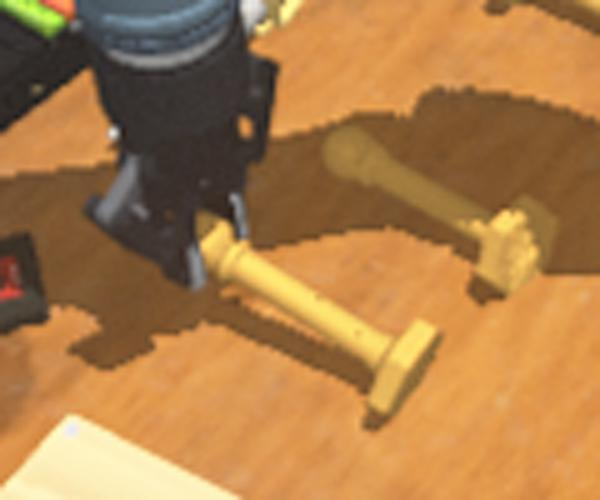

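Emit:
arm_command:
  plan:
    - [-1.15,0,-0.6,0,0.3]
    - [-1.1,0,-0.7,0,0.3]
    - [0,0,0,0,0.3]

```text
time: 10.3
tcp_pos: [621.7, 212.4, 63.1]
orientation: [-0.017, 0.706, 0.018, 0.707]
ft_force: [-0.2, 0.5, -3.3]
gripper_width: 29.1
```

```bash
python3 - <<'E'
from h import *
s=observe(); print(s['time'],s['tcp_pos'],s['gripper_width'],s['ft_force'],s['moment'])
c,im=snap('side');crop(im,180,130,300,220,5,'g_s2.png')
c,im=snap('scene');crop(im,140,180,260,280,5,'g_c2.png')
E
```

```text
10.3 [621.67883887 212.38668647  63.05577368] 29.133542928645376 [-0.19202386  0.50422529 -3.30104896] [ 0.05093904 -0.22746143 -0.0029021 ]
```

View pics/g_s2.png

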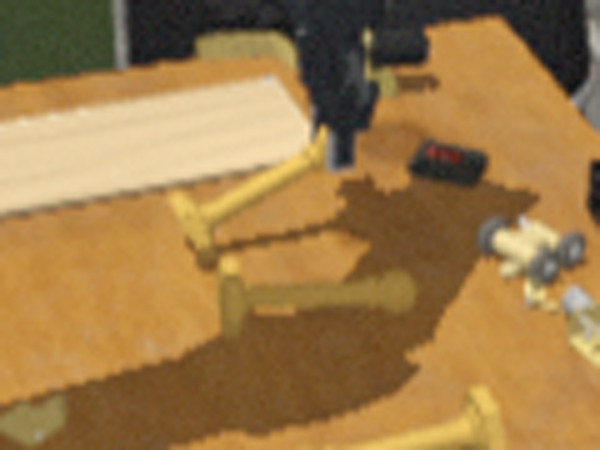

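View pics/g_c2.png

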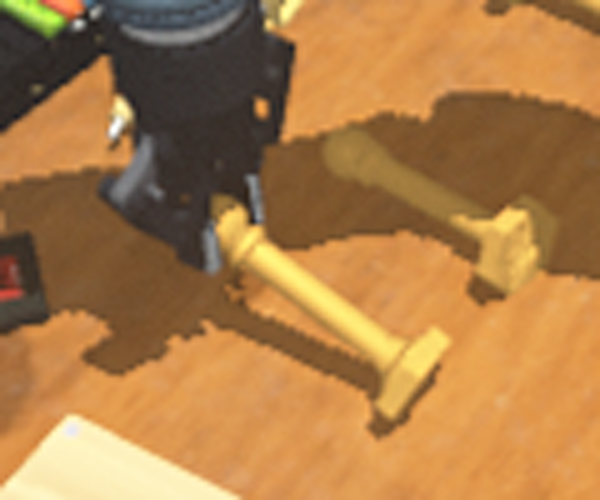

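Emit:
arm_command:
  plan:
    - [-1.05,0,-0.8,0,0.3]
    - [-0.95,0,-0.9,0,0.3]
    - [-0.9,0,-1.0,0,0.3]
    - [0,0,0,0,0.3]

```text
time: 10.8
tcp_pos: [594.0, 211.1, 91.9]
orientation: [-0.018, 0.707, 0.018, 0.707]
ft_force: [0.3, 1.0, -3.7]
gripper_width: 29.2
```

```bash
python3 - <<'E'
from h import *
s=observe(); print(s['time'],s['tcp_pos'],s['gripper_width'],s['ft_force'],s['moment'])
c,im=snap('side');a=im[130:220,180:300]
c,im=snap('scene');b=im[180:270,140:260]
cv2.imwrite('pics/g3.png',cv2.resize(np.vstack([a,b]),None,fx=4,fy=3.3,interpolation=cv2.INTER_CUBIC))
E
```

```text
10.8 [594.00393042 211.12697036  91.86356602] 29.227617239356782 [ 0.25354111  1.03593157 -3.72062787] [ 0.0022557  -0.18588766  0.01304459]
```

View pics/g3.png

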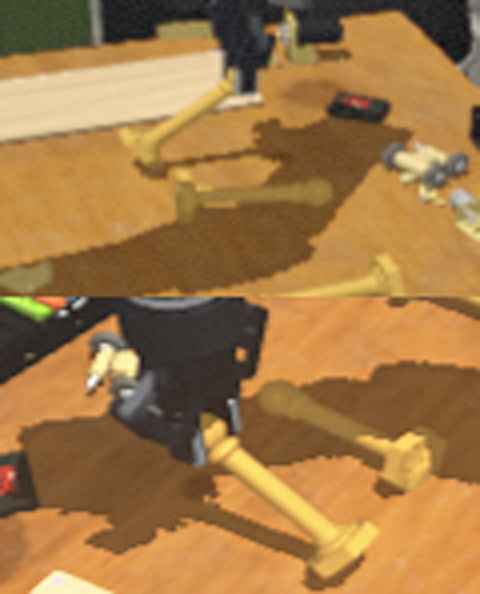

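```bash
cat >> h.py <<'E'
def tri(obs):
    A=[];b=[]
    for c,px in obs:
        o=np.array(c['position']); d=unproj(c,px,o[2]-500)-o; d/=np.linalg.norm(d)
        M=np.eye(3)-np.outer(d,d); A.append(M); b.append(M@o)
    return np.linalg.lstsq(np.vstack(A),np.hstack(b),rcond=None)[0]
E
python3 - <<'E'
from h import *
cs=get_calibration('scene'); cd=get_calibration('side')
f=tri([(cs,(226,256)),(cd,(215.5,174.5))]); b=np.array([594,211,106])
print(f,b-f,np.linalg.norm(b-f))
E
```

```text
[492.29692181 209.1462026   30.07717517] [101.70307819   1.8537974   75.92282483] 126.93001224489669
```

Emit:
arm_command:
  plan:
    - [0,0,0,0,0.35]
    - [0,0,0,0,0.35]

```text
time: 11.1
tcp_pos: [595.4, 210.4, 90.1]
orientation: [-0.017, 0.707, 0.017, 0.707]
ft_force: [0.6, 0.4, -2.0]
gripper_width: 29.7
```

```bash
python3 - <<'E'
from h import *
s=observe(); print(s['time'],s['tcp_pos'],s['gripper_width'],s['ft_force'],s['moment'])
E
```

```text
11.1 [595.41017856 210.36001501  90.13191031] 29.672695331421448 [ 0.56439479  0.44128962 -2.04216765] [ 0.0074145  -0.14100371 -0.06841164]
```

Emit:
arm_command:
  plan:
    - [-0.8,0,-1.05,0,0.35]
    - [-0.65,0,-1.1,0,0.35]
    - [-0.55,0,-1.2,0,0.35]
    - [-0.45,0,-1.2,0,0.35]
    - [-0.3,0,-1.3,0,0.35]

```text
time: 11.6
tcp_pos: [535.9, 207.8, 118.8]
orientation: [-0.017, 0.706, 0.018, 0.707]
ft_force: [0.8, -0.9, 0.3]
gripper_width: 30.0
```

```bash
python3 - <<'E'
from h import *
s=observe(); print(s['time'],s['tcp_pos'],s['gripper_width'],s['ft_force'],s['moment'])
c,im=snap('side');a=im[130:220,180:300]
c,im=snap('scene');b=im[180:270,140:260]
cv2.imwrite('pics/g4.png',cv2.resize(np.vstack([a,b]),None,fx=4,fy=3.3,interpolation=cv2.INTER_CUBIC))
E
```

```text
11.6 [535.93800791 207.77454974 118.82209957] 29.962598544031966 [ 0.80054256 -0.9070774   0.31936308] [-0.05553746 -0.37915231  0.05469701]
```

View pics/g4.png

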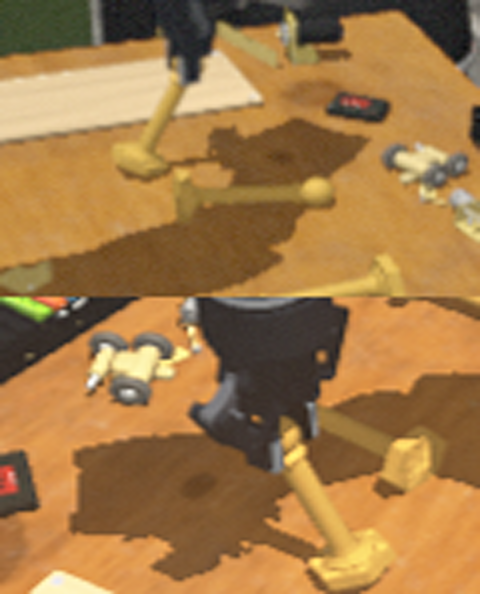

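Emit:
arm_command:
  plan:
    - [-0.2,0,-1.3,0,0.35]
    - [-0.05,0,-1.3,0,0.35]
    - [0.05,0,-1.3,0,0.35]
    - [0.15,0,-1.2,0,0.35]
    - [0,0,0,0,0.35]

```text
time: 12.2
tcp_pos: [484.7, 205.8, 119.0]
orientation: [-0.018, 0.707, 0.018, 0.707]
ft_force: [-0.1, -0.0, 5.9]
gripper_width: 30.1
```

```bash
cat > two.py <<'E'
from h import *
import sys
def two(f,x0=180,y0=130,x1=140,y1=180,w=120,h=90):
    s=observe(); print(s['time'],s['tcp_pos'].round(1),s['gripper_width'].round(1),s['ft_force'].round(1),s['moment'].round(2))
    c,im=snap('side');a=im[y0:y0+h,x0:x0+w]
    c,im=snap('scene');b=im[y1:y1+h,x1:x1+w]
    k=min(800//w/1.0, 600/(2*h)); cv2.imwrite('pics/'+f,cv2.resize(np.vstack([a,b]),None,fx=k,fy=k,interpolation=cv2.INTER_CUBIC))
if __name__=='__main__': two(sys.argv[1],*map(int,sys.argv[2:]))
E
python3 two.py g5.png
```

```text
Traceback (most recent call last):
  File "two.py", line 8, in <module>
    if __name__=='__main__': two(sys.argv[1],*map(int,sys.argv[2:]))
                             ~~~^^^^^^^^^^^^^^^^^^^^^^^^^^^^^^^^^^^^
  File "two.py", line 4, in two
    s=observe(); print(s['time'],s['tcp_pos'].round(1),s['gripper_width'].round(1),s['ft_force'].round(1),s['moment'].round(2))
                                                       ^^^^^^^^^^^^^^^^^^^^^^^^
AttributeError: 'float' object has no attribute 'round'
```

```bash
sed -i "s/s\['gripper_width'\].round(1)/round(s['gripper_width'],1)/" two.py; python3 two.py g5.png
```

```text
12.2 [484.7 205.8 119. ] 30.1 [-0.1 -0.   5.9] [ 0.01 -0.07 -0.  ]
```

View pics/g5.png

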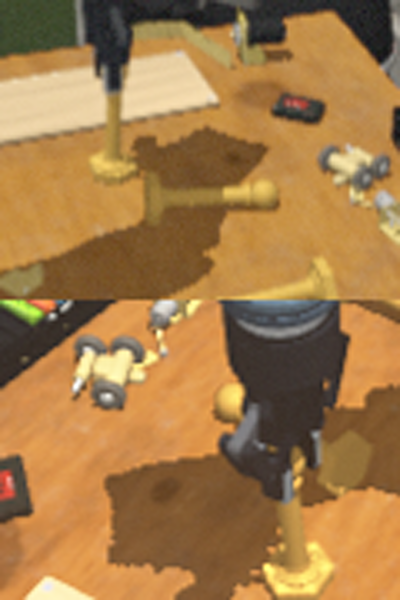

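Emit:
arm_command:
  plan:
    - [0,0,0,0,0.0]
    - [0,0,0,0,0.0]
    - [-1,0,0,0,0.0]
    - [-1.5,0,0,0,0.0]
    - [-0.5,0,0,0,0.0]

```text
time: 12.8
tcp_pos: [485.8, 205.2, 149.3]
orientation: [-0.017, 0.707, 0.017, 0.707]
ft_force: [-0.1, 0.7, -3.5]
gripper_width: 28.7
```

Emit:
arm_command:
  plan:
    - [0,1.2,0.8,0,0.0]
    - [0,2,1.3,0,0.0]
    - [0,2.2,1.5,0,0.0]
    - [0,2.2,1.5,0,0.0]
    - [0,2.2,1.5,0,0.0]

```text
time: 13.3
tcp_pos: [547.1, 307.9, 147.2]
orientation: [-0.018, 0.707, 0.017, 0.706]
ft_force: [-0.5, 0.8, -3.7]
gripper_width: 28.9
```

Emit:
arm_command:
  plan:
    - [0,2.2,1.5,0,0.0]
    - [0,2.2,1.5,0,0.0]
    - [0,1.6,1,0,0.0]
    - [0,0.8,0.5,0,0.0]
    - [0,0,0,0,0.0]

```text
time: 13.8
tcp_pos: [587.9, 378.0, 147.2]
orientation: [-0.018, 0.707, 0.018, 0.706]
ft_force: [-0.5, -0.0, -3.4]
gripper_width: 28.7
```

```bash
python3 two.py g6.png 180 100 90 200 140 100
```

```text
13.8 [587.9 378.  147.2] 28.7 [-0.5 -0.  -3.4] [-0.   -0.02  0.05]
```

View pics/g6.png

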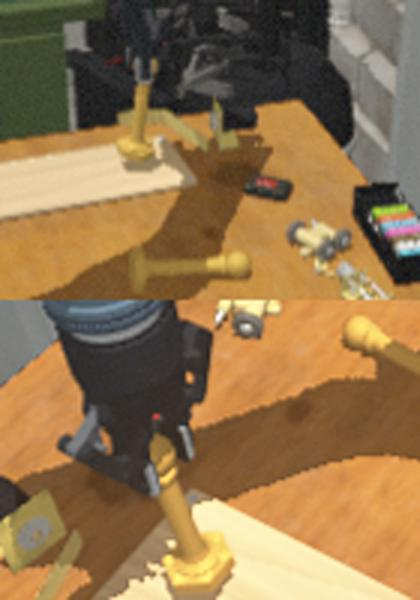

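Emit:
arm_command:
  plan:
    - [1,0,0,0,0.0]
    - [0.5,0,0,0,0.0]
    - [0.2,0,0,0,0.35]
    - [0,0,0,0,0.36]
    - [0,0,0,0,0.36]

```text
time: 14.4
tcp_pos: [588.5, 376.3, 131.4]
orientation: [-0.017, 0.707, 0.017, 0.707]
ft_force: [0.6, -0.9, -3.3]
gripper_width: 30.9
```

```bash
python3 two.py g6.png 180 100 90 200 140 100
```

```text
14.4 [588.5 376.3 131.4] 30.9 [ 0.6 -0.9 -3.3] [ 0.05 -0.04  0.01]
```

View pics/g6.png

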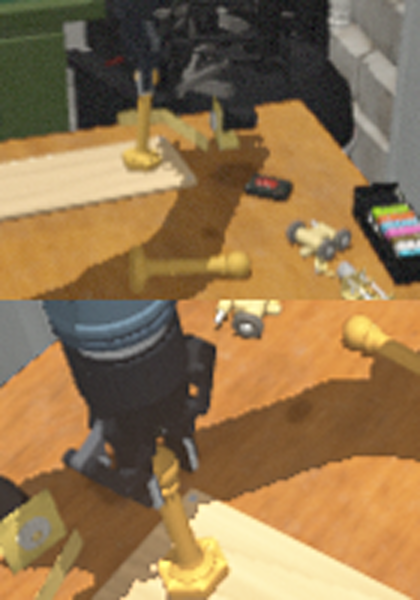

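Emit:
arm_command:
  plan:
    - [0.3,0,0,0,0.36]
    - [0.3,0,0,0,0.36]
    - [0,0,0,0,0.36]

```text
time: 14.8
tcp_pos: [590.7, 378.8, 129.2]
orientation: [-0.016, 0.705, 0.019, 0.709]
ft_force: [-1.4, -0.3, 12.7]
gripper_width: 30.8
```

Emit:
arm_command:
  plan:
    - [0,0,0,0,0.6]
    - [0,0,0,0,0.6]
    - [0,0,0,0,0.6]
    - [-2,0,0,0,0.6]
    - [-4,0,0,0,0.6]

```text
time: 15.3
tcp_pos: [586.4, 374.6, 182.0]
orientation: [-0.019, 0.709, 0.016, 0.705]
ft_force: [-0.0, 0.1, -0.9]
gripper_width: 50.9
```

```bash
python3 two.py g7.png 180 100 90 200 140 100
```

```text
15.3 [586.4 374.6 182. ] 50.9 [-0.   0.1 -0.9] [-0.04 -0.06 -0.  ]
```

View pics/g7.png

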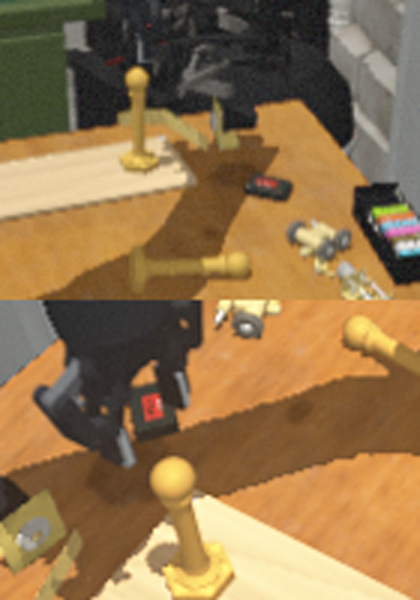

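```bash
python3 - <<'E'
from h import *
cs=get_calibration('scene'); cd=get_calibration('side')
print(unproj(cd,(226.3,153.3),16),unproj(cs,(156.7,291.5),16),unproj(cd,(180+138/3,100+77/3),144),unproj(cs,(90+173/3,200+180/3),144))
print(R.from_quat(observe()['orientation']).as_matrix().round(3))
E
```

```text
[581.91115481 379.86045233  16.        ] [581.76402032 377.22279732  16.        ] [584.47996613 385.26420995 144.        ] [580.1348245  377.00794235 144.        ]
[[ 0.007 -0.049  0.999]
 [ 0.006  0.999  0.049]
 [-1.     0.005  0.007]]
```

Emit:
arm_command:
  plan:
    - [0,0,0,0.085,0.6]
    - [0,0,0,0.08,0.6]
    - [0,-4,1.1,0,0.6]
    - [0,-4,1.1,0,0.6]
    - [0,-4,1.1,0,0.6]

```text
time: 15.9
tcp_pos: [607.3, 252.0, 184.9]
orientation: [0.041, 0.706, -0.041, 0.706]
ft_force: [1.6, 0.5, -0.4]
gripper_width: 51.2
```

Emit:
arm_command:
  plan:
    - [1,-4,1.1,0,0.6]
    - [2,-4,1.1,0,0.6]
    - [2,-4,1.1,0,0.6]
    - [2,-4,1.2,0,0.6]
    - [1,0,0,0,0.6]

```text
time: 16.4
tcp_pos: [633.8, 79.2, 102.8]
orientation: [0.042, 0.706, -0.047, 0.705]
ft_force: [0.7, -0.9, 0.4]
gripper_width: 51.3
```

Emit:
arm_command:
  plan:
    - [0,0,0,0,0.6]
    - [0,0,0,0,0.6]

```text
time: 16.6
tcp_pos: [633.5, 90.9, 105.5]
orientation: [0.041, 0.706, -0.04, 0.706]
ft_force: [0.3, 0.2, 0.6]
gripper_width: 51.3
```

```bash
python3 - <<'E'
from h import *
s=observe(); c,im=snap('wrist','i_w.png'); print(s['time'],s['tcp_pos'],s['gripper_width'],s['ft_force'])
print(R.from_quat(s['orientation']).as_matrix().round(3))
E
```

```text
16.6 [633.45712611  90.94852651 105.50343153] 51.33477697221886 [0.30452641 0.23249027 0.62267503]
[[ 0.     0.114  0.993]
 [ 0.001  0.993 -0.114]
 [-1.     0.001 -0.   ]]
```

View pics/i_w.png

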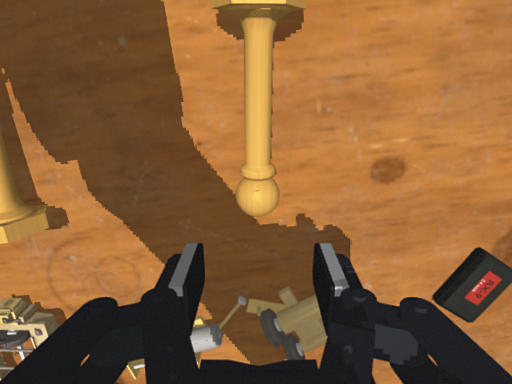

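```bash
python3 - <<'E'
from h import *
c=get_calibration('wrist')
b=unproj(c,(258,195),16);f=unproj(c,(259,5),25)
print(b,f,np.arctan2(*(b-f)[1::-1]))
E
```

```text
[633.7537933   91.46321859  16.        ] [510.13227663 106.13268069  25.        ] -0.11811199055897457
```

Emit:
arm_command:
  plan:
    - [3,0,0,0,0.6]
    - [3,0,0,0,0.6]
    - [2.5,0,0.1,0,0.6]
    - [1.2,0,0,0,0.6]
    - [0.6,0,0,0,0.6]

```text
time: 17.15
tcp_pos: [634.4, 90.4, 2.0]
orientation: [0.041, 0.706, -0.04, 0.706]
ft_force: [-0.1, -0.0, -0.5]
gripper_width: 51.4
```

Emit:
arm_command:
  plan:
    - [0,0,0,0,0.6]
    - [0,0,0,0,0.0]
    - [0,0,0,0,0.0]
    - [0,0,0,0,0.0]
    - [0,0,0,0,0.35]

```text
time: 17.65
tcp_pos: [635.7, 89.3, 3.7]
orientation: [0.041, 0.705, -0.041, 0.707]
ft_force: [-0.2, -0.1, 6.2]
gripper_width: 30.3
```

```bash
python3 two.py j1.png; 
```

```text
17.65 [635.7  89.3   3.7] 30.3 [-0.2 -0.1  6.2] [-0.07  0.17 -0.07]
```

View pics/j1.png

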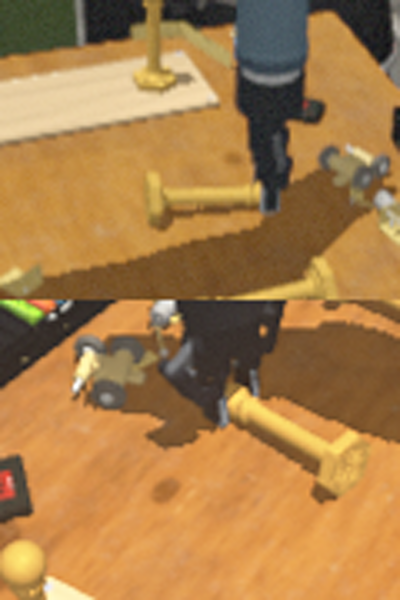

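Emit:
arm_command:
  plan:
    - [-1.3,0,-0.2,0,0.35]
    - [-1.25,0,-0.35,0,0.35]
    - [-1.2,0,-0.45,0,0.35]
    - [-1.15,0,-0.6,0,0.35]
    - [-1.1,0,-0.7,0,0.35]

```text
time: 18.25
tcp_pos: [611.3, 91.8, 63.5]
orientation: [0.041, 0.706, -0.041, 0.706]
ft_force: [-1.3, 1.0, -3.1]
gripper_width: 29.9
```

```bash
python3 two.py j2.png; 
```

```text
18.25 [611.3  91.8  63.5] 29.9 [-1.3  1.  -3.1] [-0.01 -0.02  0.02]
```

View pics/j2.png

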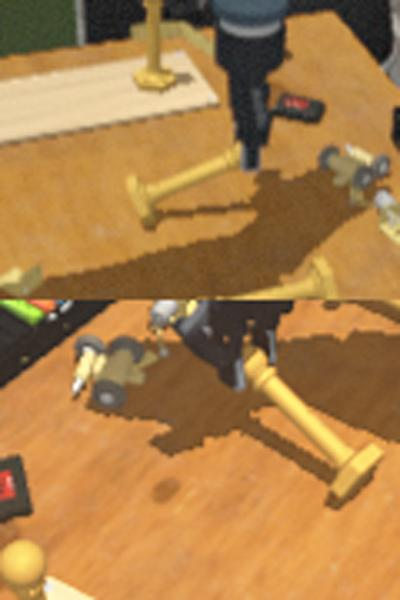

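Emit:
arm_command:
  plan:
    - [-1.05,0,-0.8,0,0.355]
    - [-0.95,0,-0.9,0,0.355]
    - [-0.9,0,-1.0,0,0.355]
    - [-0.8,0,-1.05,0,0.355]
    - [0,0,0,0,0.355]

```text
time: 18.85
tcp_pos: [573.3, 96.6, 100.5]
orientation: [0.041, 0.706, -0.04, 0.706]
ft_force: [1.3, 0.3, -1.4]
gripper_width: 30.6
```

```bash
python3 two.py j2.png; 
```

```text
18.85 [573.3  96.6 100.5] 30.6 [ 1.3  0.3 -1.4] [-0.07 -0.19 -0.02]
```

View pics/j2.png

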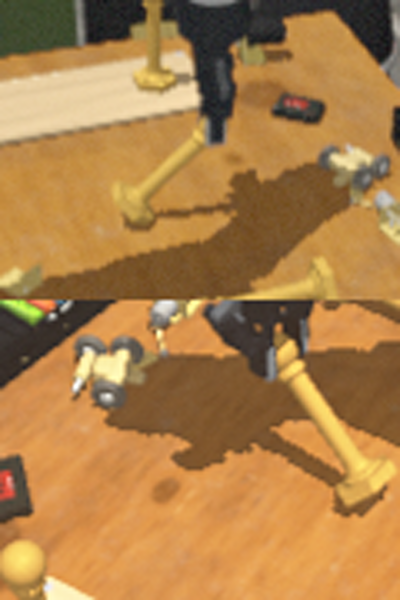

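Emit:
arm_command:
  plan:
    - [-0.65,0,-1.1,0,0.355]
    - [-0.55,0,-1.2,0,0.355]
    - [-0.45,0,-1.2,0,0.355]
    - [-0.3,0,-1.3,0,0.355]
    - [-0.2,0,-1.3,0,0.355]

```text
time: 19.45
tcp_pos: [513.2, 103.6, 121.7]
orientation: [0.041, 0.706, -0.041, 0.706]
ft_force: [0.7, 0.6, 4.1]
gripper_width: 30.6
```

Emit:
arm_command:
  plan:
    - [-0.05,0,-1.3,0,0.355]
    - [0.05,0,-1.3,0,0.355]
    - [0.15,0,-1.3,0,0.355]
    - [0,0,0,0,0.355]

```text
time: 19.85
tcp_pos: [472.2, 108.3, 119.7]
orientation: [0.04, 0.707, -0.04, 0.705]
ft_force: [-1.1, 0.8, 5.8]
gripper_width: 30.8
```

```bash
python3 two.py j3.png; 
```

```text
19.85 [472.2 108.3 119.7] 30.8 [-1.1  0.8  5.8] [ 0.03  0.04 -0.  ]
```

View pics/j3.png

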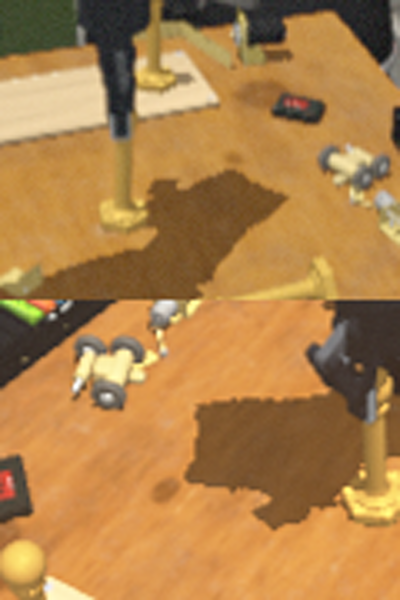

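Emit:
arm_command:
  plan:
    - [0,0,0,0,0.0]
    - [0,0,0,0,0.0]
    - [-1,0,0,0,0.0]
    - [-1.5,0,0,0,0.0]
    - [-0.5,0,0,0,0.0]

```text
time: 20.45
tcp_pos: [474.2, 107.6, 150.1]
orientation: [0.041, 0.706, -0.041, 0.706]
ft_force: [-0.0, 0.2, -4.2]
gripper_width: 29.0
```

Emit:
arm_command:
  plan:
    - [0,1,-0.1,0,0.0]
    - [0,2,-0.2,0,0.0]
    - [0,3,-0.2,0,0.0]
    - [0,3,-0.2,0,0.0]
    - [0,3,-0.2,0,0.0]

```text
time: 20.95
tcp_pos: [478.8, 229.4, 148.4]
orientation: [0.041, 0.707, -0.041, 0.705]
ft_force: [0.6, -0.3, -4.5]
gripper_width: 29.0
```

Emit:
arm_command:
  plan:
    - [0,3,-0.1,0,0.0]
    - [0,3,-0.1,0,0.0]
    - [0,3,-0.1,0,0.0]
    - [0,2.5,-0.1,0,0.0]
    - [0,1.5,-0.1,0,0.0]

```text
time: 21.45
tcp_pos: [488.3, 360.5, 148.3]
orientation: [0.04, 0.707, -0.04, 0.705]
ft_force: [-0.7, -0.1, -4.1]
gripper_width: 28.8
```

Emit:
arm_command:
  plan:
    - [0,1,-0.1,0,0.0]
    - [0,0.5,0,0,0.0]
    - [0,0,0,0,0.0]

```text
time: 21.75
tcp_pos: [490.8, 372.2, 149.0]
orientation: [0.041, 0.706, -0.041, 0.706]
ft_force: [-0.3, -0.1, -4.4]
gripper_width: 28.9
```

```bash
python3 two.py j4.png 150 100 90 200 140 100 
```

```text
21.75 [490.8 372.2 149. ] 28.9 [-0.3 -0.1 -4.4] [-0.04  0.06 -0.03]
```

View pics/j4.png

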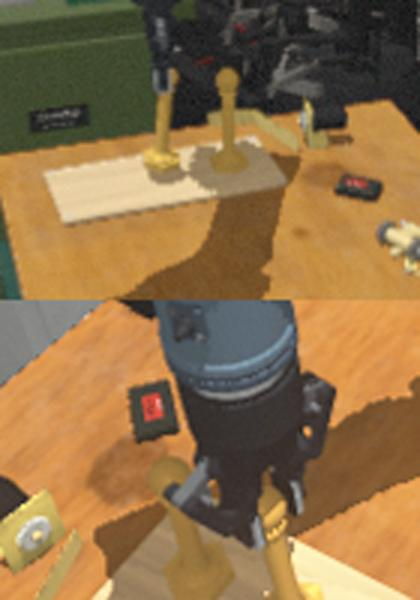

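Emit:
arm_command:
  plan:
    - [1,0,0,0,0.0]
    - [0.4,0,0,0,0.0]
    - [0.2,0,0,0,0.36]
    - [0.3,0,0,0,0.36]
    - [0.3,0,0,0,0.36]

```text
time: 22.35
tcp_pos: [492.0, 374.5, 129.5]
orientation: [0.042, 0.705, -0.04, 0.707]
ft_force: [-3.1, -1.1, 20.3]
gripper_width: 30.9
```

Emit:
arm_command:
  plan:
    - [0,0,0,0,0.36]

```text
time: 22.45
tcp_pos: [492.1, 374.7, 129.7]
orientation: [0.042, 0.705, -0.039, 0.707]
ft_force: [-1.6, -0.6, 7.8]
gripper_width: 30.6
```

```bash
python3 two.py j4.png 150 100 90 200 140 100 
```

```text
22.45 [492.1 374.7 129.7] 30.6 [-1.6 -0.6  7.8] [-0.12  0.23  0.02]
```

View pics/j4.png

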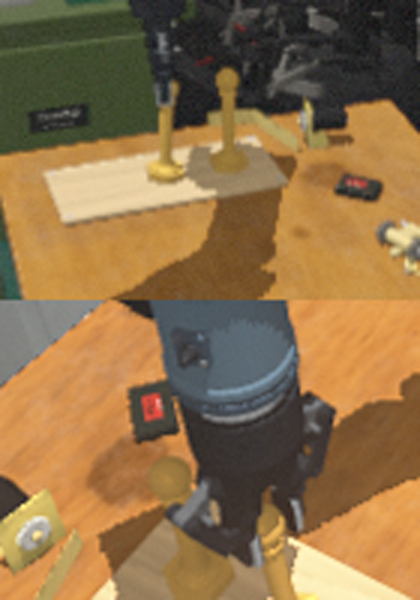

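Emit:
arm_command:
  plan:
    - [0,0,0,0,0.6]
    - [0,0,0,0,0.6]
    - [0,0,0,0,0.6]
    - [-2,0,0,0,0.6]
    - [-4,0,0,0,0.6]

```text
time: 23.05
tcp_pos: [489.1, 370.8, 184.8]
orientation: [0.039, 0.708, -0.042, 0.704]
ft_force: [0.2, 0.7, -0.3]
gripper_width: 51.1
```

```bash
python3 two.py j5.png 150 100 90 200 140 100; python3 - <<'E'
from h import *
print(R.from_quat(observe()['orientation']).as_matrix().round(3))
E
```

```text
23.05 [489.1 370.8 184.8] 51.1 [ 0.2  0.7 -0.3] [0.02 0.01 0.06]
[[ 0.006  0.116  0.993]
 [ 0.006  0.993 -0.116]
 [-1.     0.006  0.006]]
```

View pics/j5.png

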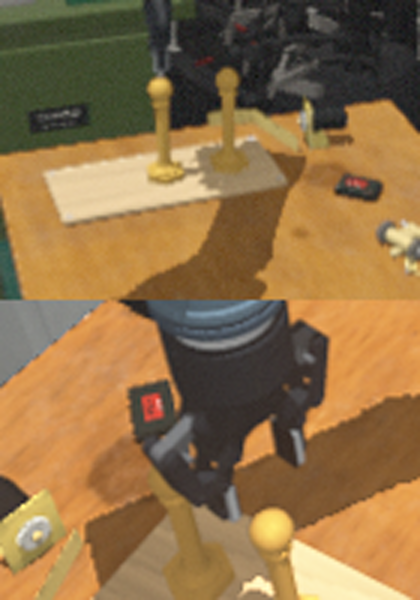

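Emit:
arm_command:
  plan:
    - [0,0,0,-0.1,0.6]
    - [0,-3,0.1,0,0.6]
    - [0,-4,0.1,0,0.6]
    - [0,-4,0.1,0,0.6]
    - [0,-4,0.1,0,0.6]

```text
time: 23.65
tcp_pos: [492.3, 220.9, 186.9]
orientation: [0.005, 0.707, -0.006, 0.707]
ft_force: [-0.7, -0.1, 0.3]
gripper_width: 51.0
```

Emit:
arm_command:
  plan:
    - [0,-4,0.1,0,0.6]
    - [0,-4,0.1,0,0.6]
    - [1,-4,0.1,0,0.6]
    - [2,-4,0.1,0,0.6]
    - [2,-4,0.1,0,0.6]

```text
time: 24.15
tcp_pos: [494.5, 20.8, 136.9]
orientation: [0.006, 0.707, -0.006, 0.708]
ft_force: [0.1, -0.8, -1.6]
gripper_width: 51.1
```

Emit:
arm_command:
  plan:
    - [2,-4,0,0,0.6]
    - [1,-4,0,0,0.6]
    - [0,-3.2,0,0,0.6]
    - [0,0,0,0,0.6]
    - [0,0,0,0,0.6]

```text
time: 24.65
tcp_pos: [492.5, -89.9, 107.1]
orientation: [0.006, 0.707, -0.006, 0.707]
ft_force: [0.3, 0.4, 0.2]
gripper_width: 51.0
```

```bash
python3 - <<'E'
from h import *
s=observe(); c,im=snap('wrist','k_w.png'); print(s['time'],s['tcp_pos'],s['gripper_width'],s['ft_force'])
print(R.from_quat(s['orientation']).as_matrix().round(3))
c,im=snap('side');crop(im,150,100,350,300,3,'k_s.png')
E
```

```text
24.65 [492.47286868 -89.90750908 107.06363933] 50.97872406782554 [0.27390026 0.36757069 0.21711439]
[[-0.     0.018  1.   ]
 [ 0.     1.    -0.018]
 [-1.     0.    -0.   ]]
```

View pics/k_w.png

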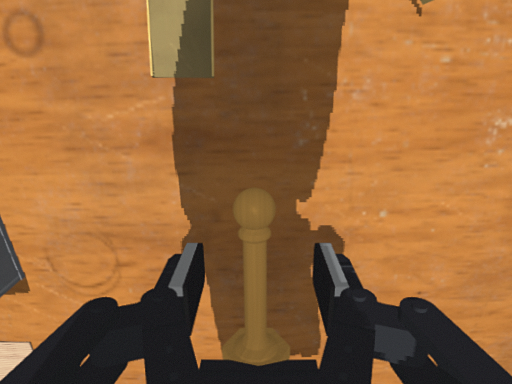

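View pics/k_s.png

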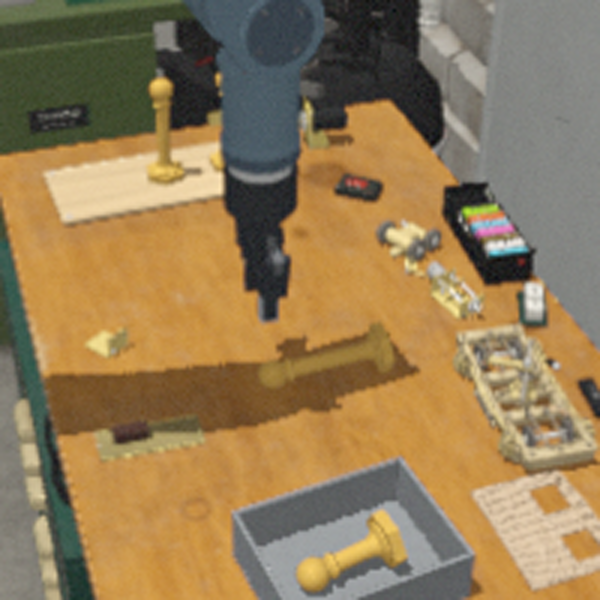

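```bash
python3 - <<'E'
from h import *
c=get_calibration('wrist')
print(unproj(c,(254,209),16),unproj(c,(255,345),25), unproj(c,(255,280),21))
cd=get_calibration('side');print(unproj(cd,(150+166/3,100+172/3),16))
E
```

```text
[504.28000437 -91.16629065  16.        ] [624.97438723 -92.38992096  25.        ] [562.85185734 -91.36243446  21.        ]
[488.0037436  372.52757863  16.        ]
```

Emit:
arm_command:
  plan:
    - [2.5,-0.1,0.6,0,0.6]
    - [3,0,0.6,0,0.6]
    - [3,0,0,0,0.6]
    - [1.4,0,0,0,0.6]
    - [0.6,0,0,0,0.6]

```text
time: 25.25
tcp_pos: [503.8, -89.3, 1.2]
orientation: [0.005, 0.708, -0.005, 0.706]
ft_force: [0.6, -0.6, -0.0]
gripper_width: 51.4
```

Emit:
arm_command:
  plan:
    - [0,0,0,0,0.6]
    - [0,0,0,0,0.0]
    - [0,0,0,0,0.0]
    - [0,0,0,0,0.0]
    - [0,0,0,0,0.35]

```text
time: 25.75
tcp_pos: [505.4, -90.8, 3.5]
orientation: [0.006, 0.706, -0.006, 0.708]
ft_force: [-0.3, -0.4, 5.6]
gripper_width: 30.2
```

```bash
python3 two.py l1.png 200 180 220 130; 
```

```text
25.75 [505.4 -90.8   3.5] 30.2 [-0.3 -0.4  5.6] [ 0.09  0.22 -0.  ]
```

View pics/l1.png

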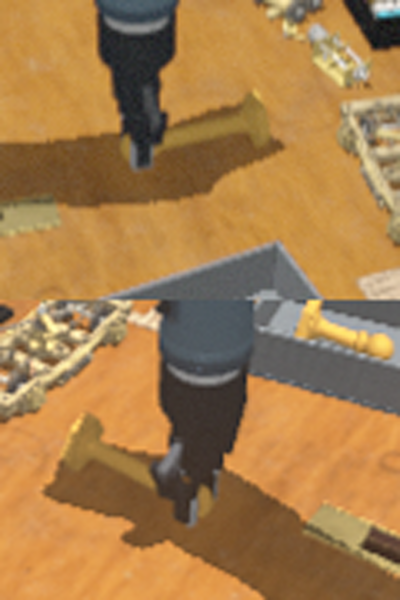

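Emit:
arm_command:
  plan:
    - [-1.3,0,0.2,0,0.35]
    - [-1.25,0,0.35,0,0.35]
    - [-1.2,0,0.45,0,0.35]
    - [-1.15,0,0.6,0,0.35]
    - [-1.1,0,0.7,0,0.35]

```text
time: 26.35
tcp_pos: [527.8, -91.2, 63.7]
orientation: [0.006, 0.707, -0.006, 0.707]
ft_force: [-0.0, -1.3, -2.3]
gripper_width: 29.7
```

```bash
python3 two.py l2.png 200 180 220 130; 
```

```text
26.35 [527.8 -91.2  63.7] 29.7 [-0.  -1.3 -2.3] [0.01 0.1  0.02]
```

View pics/l2.png

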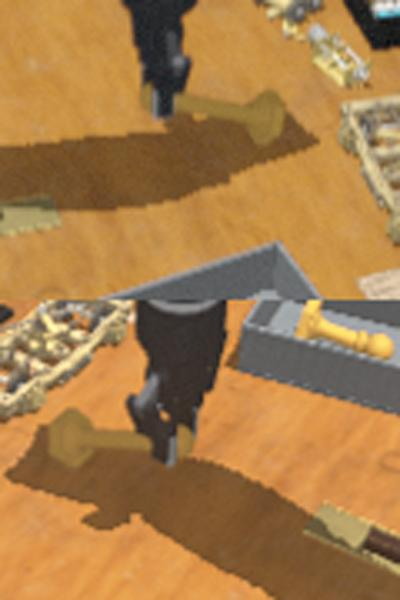

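Emit:
arm_command:
  plan:
    - [-1.05,0,0.8,0,0.355]
    - [-0.95,0,0.9,0,0.355]
    - [-0.9,0,1.0,0,0.355]
    - [-0.8,0,1.05,0,0.355]
    - [0,0,0,0,0.355]

```text
time: 26.95
tcp_pos: [566.4, -91.7, 100.5]
orientation: [0.006, 0.706, -0.006, 0.708]
ft_force: [-3.4, 0.4, 2.4]
gripper_width: 30.3
```

```bash
python3 two.py l2.png 200 180 220 130; 
```

```text
26.95 [566.4 -91.7 100.5] 30.3 [-3.4  0.4  2.4] [0.03 0.54 0.03]
```

View pics/l2.png

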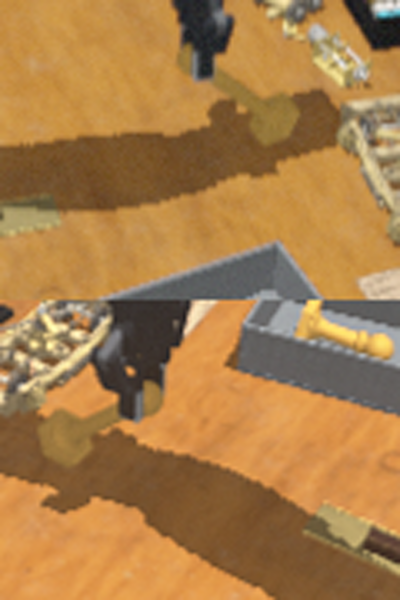

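```bash
python3 - <<'E'
from h import *
cs=get_calibration('scene'); cd=get_calibration('side'); k=600/180
c2=lambda x,y:(200+x/k,180+y/k); c1=lambda x,y:(220+x/k,130+(y-300)/k)
print(tri([(cd,c2(187,57)),(cs,c1(154,394))]),tri([(cd,c2(272,125)),(cs,c1(65,445))]))
c,im=snap('wrist','l3w.png')
E
```

```text
[553.52412778 -93.54849731 118.70009011] [649.76705054 -94.03735762  12.6536516 ]
```

View pics/l3w.png

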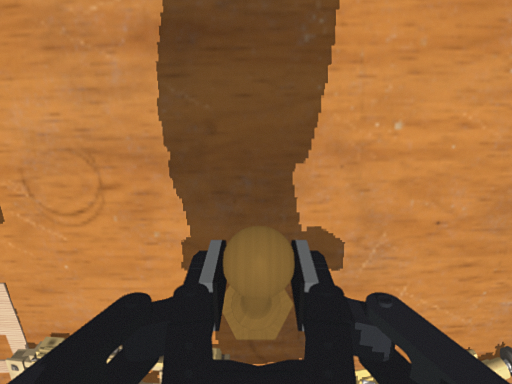

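```bash
python3 - <<'E'
from h import *
c=get_calibration('wrist')
for z in (112,117,120): print(unproj(c,(259,259),z))
s=observe();print(s['tcp_pos'],s['ft_force'],s['moment'],proj(c,[s['tcp_pos'],s['tcp_pos']+[0,0,19]]))
E
```

```text
[556.7998649  -90.95045139 112.        ]
[553.88832719 -90.91180004 117.        ]
[552.14140456 -90.88860922 120.        ]
[563.84293983 -91.69609717  98.76983419] [-2.32276057 -0.2385954   1.58510348] [ 0.01531836  0.42959891 -0.02382417] [[257.64220705 257.81111371]
 [257.51064731 280.31560019]]
```

Emit:
arm_command:
  plan:
    - [0.8,0,-1.05,0,0.35]
    - [0.9,0,-1.0,0,0.35]
    - [0.95,0,-0.9,0,0.35]
    - [1.05,0,-0.8,0,0.35]
    - [1.1,0,-0.7,0,0.35]

```text
time: 27.6
tcp_pos: [520.0, -90.9, 50.7]
orientation: [0.006, 0.707, -0.005, 0.707]
ft_force: [1.6, -0.0, -1.2]
gripper_width: 30.0
```

```bash
python3 two.py l4.png 200 180 220 130; 
```

```text
27.6 [520.  -90.9  50.7] 30.0 [ 1.6 -0.  -1.2] [ 0.02 -0.39  0.01]
```

View pics/l4.png

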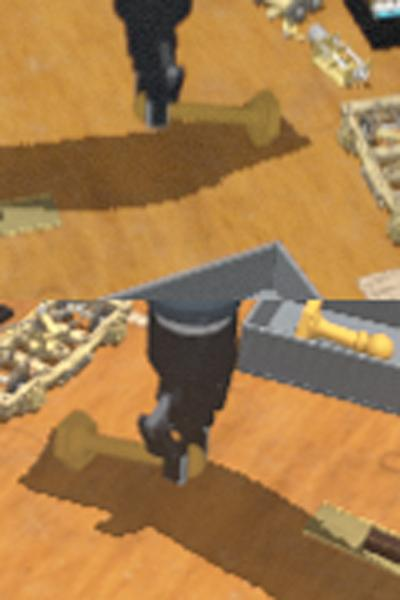

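Emit:
arm_command:
  plan:
    - [1.15,0,-0.6,0,0.35]
    - [1.2,0,-0.45,0,0.35]
    - [1.2,0,-0.35,0,0.35]
    - [1,0,-0.2,0,0.35]
    - [0,0,0,0,0.35]

```text
time: 28.2
tcp_pos: [504.1, -90.6, 4.7]
orientation: [0.006, 0.707, -0.005, 0.707]
ft_force: [1.3, 0.1, -0.6]
gripper_width: 30.4
```

Emit:
arm_command:
  plan:
    - [0,0,0,0,0.6]
    - [0,0,0,0,0.6]
    - [0,0,0,0,0.6]
    - [0,0,0,0,0.6]

```text
time: 28.6
tcp_pos: [504.7, -90.7, 6.1]
orientation: [0.006, 0.707, -0.006, 0.707]
ft_force: [0.0, 0.2, 0.2]
gripper_width: 51.5
```

```bash
python3 two.py l4.png 200 180 220 130;  python3 - <<'E'
from h import *
snap('wrist','l5w.png')
E
```

```text
28.6 [504.7 -90.7   6.1] 51.5 [0.  0.2 0.2] [ 0.   -0.01 -0.  ]
```

View pics/l4.png

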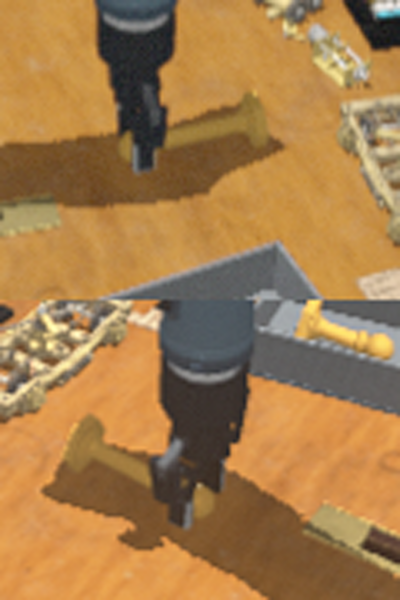

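View pics/l5w.png

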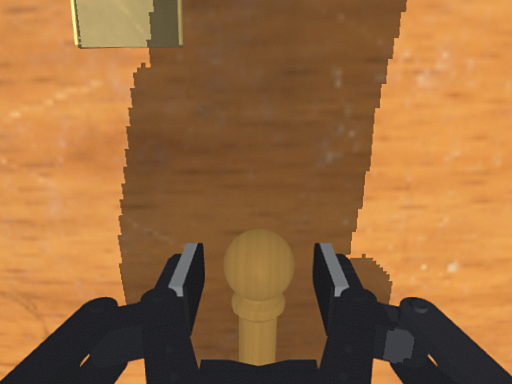

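```bash
python3 - <<'E'
from h import *
c=get_calibration('wrist'); print(unproj(c,(259,264),16),observe()['tcp_pos'])
im=cv2.imread('pics/l4.png')
cs=get_calibration('scene'); cd=get_calibration('side'); k=600/180
c2=lambda x,y:(200+x/k,180+y/k); c1=lambda x,y:(220+x/k,130+(y-300)/k)
print(tri([(cd,c2(257,118)),(cs,c1(84,448))]))
E
```

```text
[501.90205009 -90.03315688  16.        ] [504.57598451 -90.7027062    5.93497536]
[630.02492506 -92.3061376   22.49724076]
```

Emit:
arm_command:
  plan:
    - [0.4,0,-0.5,0,0.6]
    - [0,0,0,0,0.6]
    - [0,0,0,0,0.0]
    - [0,0,0,0,0.0]
    - [0,0,0,0,0.0]

```text
time: 29.25
tcp_pos: [499.3, -90.7, 1.9]
orientation: [0.005, 0.707, -0.006, 0.707]
ft_force: [-2.1, -0.1, 3.8]
gripper_width: 29.0
```

Emit:
arm_command:
  plan:
    - [0,0,0,0,0.35]
    - [-1.5,0,0.15,0,0.35]
    - [-1.35,0,0.3,0,0.35]
    - [-1.2,0,0.45,0,0.35]
    - [-1.15,0,0.55,0,0.35]

```text
time: 29.75
tcp_pos: [514.1, -90.7, 54.0]
orientation: [0.006, 0.707, -0.006, 0.707]
ft_force: [0.6, 0.0, -3.5]
gripper_width: 30.0
```

Emit:
arm_command:
  plan:
    - [-1.1,0,0.65,0,0.35]
    - [0,0,0,0,0.35]
    - [0,0,0,0,0.35]

```text
time: 30.05
tcp_pos: [520.4, -90.9, 64.4]
orientation: [0.006, 0.707, -0.006, 0.707]
ft_force: [1.6, 0.2, -2.8]
gripper_width: 30.2
```

```bash
python3 two.py l6.png 200 180 220 130;  python3 - <<'E'
from h import *
snap('wrist','l6w.png')
E
```

```text
30.05 [520.4 -90.9  64.4] 30.2 [ 1.6  0.2 -2.8] [-0.03 -0.04 -0.02]
```

View pics/l6.png

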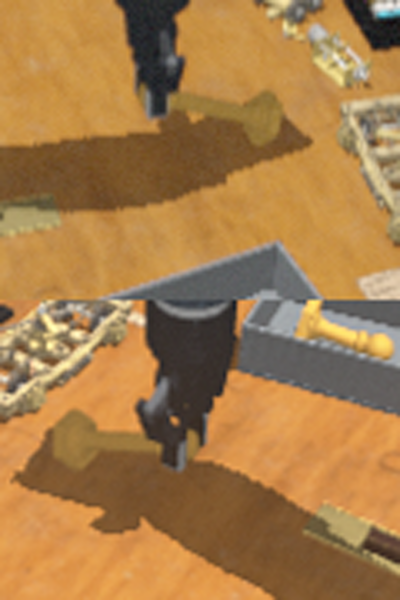

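View pics/l6w.png

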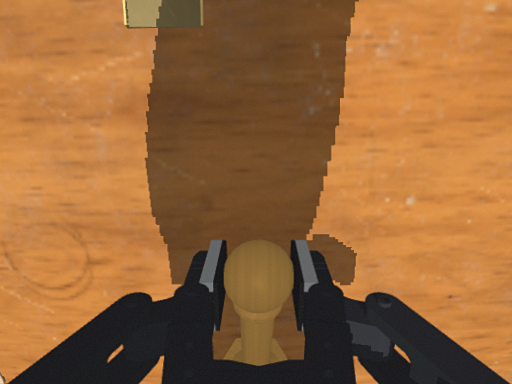

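Emit:
arm_command:
  plan:
    - [-1.05,0,0.75,0,0.35]
    - [-1.0,0,0.9,0,0.35]
    - [0,0,0,0,0.35]

```text
time: 30.5
tcp_pos: [538.0, -91.1, 85.8]
orientation: [0.006, 0.707, -0.006, 0.708]
ft_force: [-0.4, -0.3, -2.1]
gripper_width: 29.5
```

Emit:
arm_command:
  plan:
    - [-0.9,0,0.95,0,0.35]
    - [-0.8,0,1.0,0,0.35]
    - [0,0,0,0,0.35]

```text
time: 30.8
tcp_pos: [558.9, -91.5, 103.6]
orientation: [0.006, 0.706, -0.006, 0.708]
ft_force: [-0.3, 0.2, -0.6]
gripper_width: 29.6
```

```bash
python3 two.py l7.png 200 180 220 130;  python3 - <<'E'
from h import *
snap('wrist','l7w.png')
E
```

```text
30.8 [558.9 -91.5 103.6] 29.6 [-0.3  0.2 -0.6] [ 0.04  0.25 -0.04]
```

View pics/l7.png

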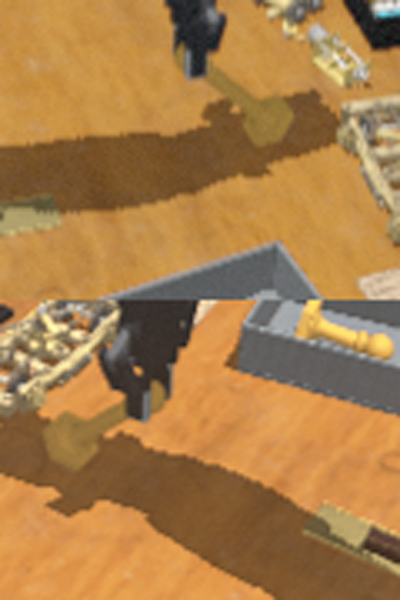

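View pics/l7w.png

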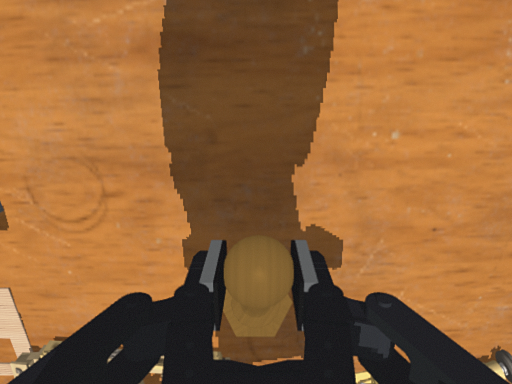

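Emit:
arm_command:
  plan:
    - [-0.6,0,1.1,0,0.35]
    - [-0.5,0,1.15,0,0.35]
    - [-0.4,0,1.2,0,0.35]
    - [-0.3,0,1.3,0,0.35]
    - [0,0,0,0,0.35]

```text
time: 31.45
tcp_pos: [605.2, -92.3, 120.6]
orientation: [0.006, 0.707, -0.006, 0.708]
ft_force: [-0.9, 0.3, 2.0]
gripper_width: 29.8
```

```bash
python3 two.py l8.png 200 180 220 130;  python3 - <<'E'
from h import *
snap('wrist','l8w.png')
E
```

```text
31.45 [605.2 -92.3 120.6] 29.8 [-0.9  0.3  2. ] [-0.07  0.37  0.01]
```

View pics/l8.png

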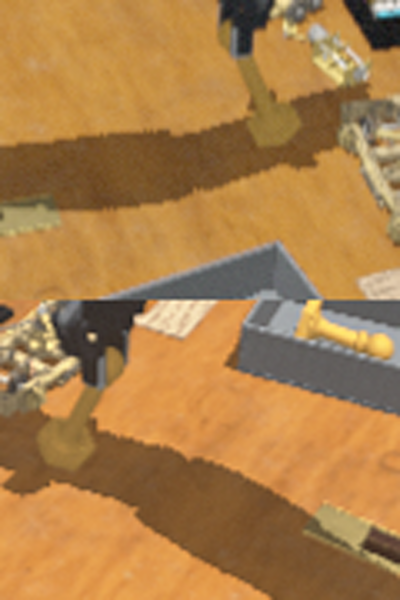

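View pics/l8w.png

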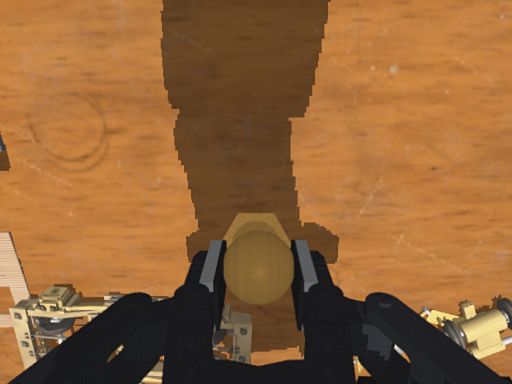

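Emit:
arm_command:
  plan:
    - [-0.2,0,1.3,0,0.35]
    - [0,0,1.3,0,0.35]
    - [0.05,0,1.3,0,0.35]
    - [0.1,0,1.3,0,0.35]
    - [0,0,0,0,0.35]

```text
time: 32.1
tcp_pos: [656.7, -93.2, 120.7]
orientation: [0.006, 0.707, -0.006, 0.707]
ft_force: [0.1, -0.3, 3.1]
gripper_width: 30.0
```

```bash
python3 two.py l9.png 200 180 220 130;  python3 - <<'E'
from h import *
snap('wrist','l9w.png')
E
```

```text
32.1 [656.7 -93.2 120.7] 30.0 [ 0.1 -0.3  3.1] [-0.08  0.02 -0.03]
```

View pics/l9.png

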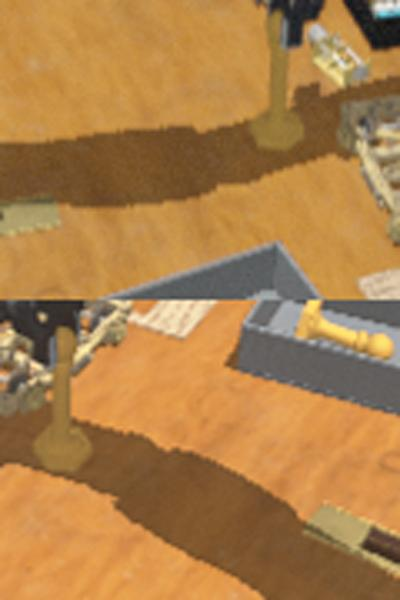

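View pics/l9w.png

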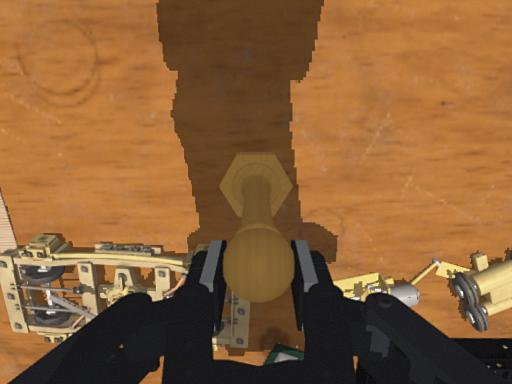

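Emit:
arm_command:
  plan:
    - [0,0,0,0,0.5]
    - [0,0,0,0,0.5]
    - [0,0,0,0,0.5]
    - [0,0,-0.6,0,0.5]
    - [0,0,0,0,0.5]

```text
time: 32.75
tcp_pos: [649.0, -93.0, 120.6]
orientation: [0.006, 0.707, -0.006, 0.707]
ft_force: [-0.2, -0.2, 0.5]
gripper_width: 43.1
```

```bash
python3 two.py l9.png 200 180 220 130;  python3 - <<'E'
from h import *
c,_=snap('wrist','l9w.png'); s=observe(); print(proj(c,[s['tcp_pos']+[0,0,13]]))
E
```

```text
32.75 [649.  -93.  120.6] 43.1 [-0.2 -0.2  0.5] [ 0.01  0.02 -0.01]
[[257.55280028 273.15858779]]
```

View pics/l9.png

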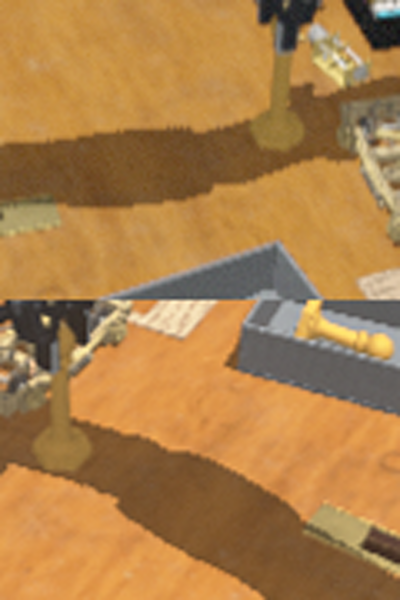

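View pics/l9w.png

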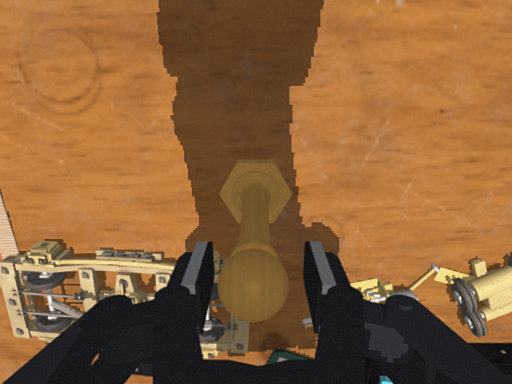

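Emit:
arm_command:
  plan:
    - [0,0,0.4,0,0.5]
    - [0,0,0,0,0.0]
    - [0,0,0,0,0.0]
    - [0,0,0,0,0.0]
    - [-1,0,0,0,0.0]

```text
time: 33.4
tcp_pos: [652.4, -92.9, 129.2]
orientation: [0.006, 0.708, -0.005, 0.706]
ft_force: [-1.6, 0.1, -3.4]
gripper_width: 28.8
```

Emit:
arm_command:
  plan:
    - [-1.5,0,0,0,0.0]
    - [-0.5,0.5,-0.3,0,0.0]
    - [0,1.2,-0.7,0,0.0]
    - [0,2,-1.1,0,0.0]
    - [0,2.6,-1.5,0,0.0]

```text
time: 33.9
tcp_pos: [618.0, -28.9, 150.5]
orientation: [0.006, 0.707, -0.006, 0.707]
ft_force: [0.2, 0.6, -2.7]
gripper_width: 28.8
```

Emit:
arm_command:
  plan:
    - [0,2.6,-1.5,0,0.0]
    - [0,2.6,-1.5,0,0.0]
    - [0,2.6,-1.5,0,0.0]
    - [0,2.6,-1.5,0,0.0]
    - [0,2.6,-1.5,0,0.0]

```text
time: 34.4
tcp_pos: [544.0, 103.7, 150.6]
orientation: [0.005, 0.707, -0.005, 0.707]
ft_force: [0.2, 0.9, -3.9]
gripper_width: 29.1
```

```bash
python3 two.py m1.png 150 100 90 150 200 150
```

```text
34.4 [544.  103.7 150.6] 29.1 [ 0.2  0.9 -3.9] [ 0.07 -0.05 -0.01]
```

View pics/m1.png

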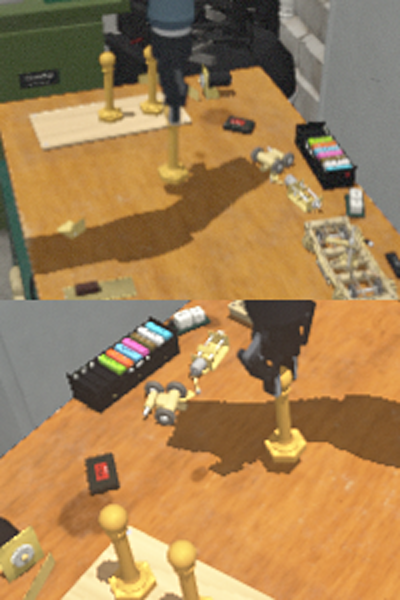

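Emit:
arm_command:
  plan:
    - [0,2.4,-1.6,0,0.0]
    - [0,2.6,-1.7,0,0.0]
    - [0,2.6,-1.7,0,0.0]
    - [0,2.6,-1.7,0,0.0]
    - [0,2.6,-1.7,0,0.0]

```text
time: 35.0
tcp_pos: [462.2, 232.2, 150.7]
orientation: [0.005, 0.707, -0.005, 0.707]
ft_force: [0.6, -0.3, -3.4]
gripper_width: 28.8
```

Emit:
arm_command:
  plan:
    - [0,2.6,-1.7,0,0.0]
    - [0,2.6,-1.6,0,0.0]
    - [0,2.4,-1.4,0,0.0]
    - [0,2.2,-1.1,0,0.0]
    - [0,1.8,-0.8,0,0.0]

```text
time: 35.5
tcp_pos: [397.6, 349.6, 150.7]
orientation: [0.005, 0.707, -0.005, 0.707]
ft_force: [0.9, -0.5, -2.1]
gripper_width: 29.1
```

Emit:
arm_command:
  plan:
    - [0,1.3,-0.4,0,0.0]
    - [0,0.6,-0.2,0,0.0]
    - [0,0.2,0,0,0.0]
    - [0,0,0,0,0.0]

```text
time: 35.9
tcp_pos: [394.7, 368.3, 150.6]
orientation: [0.006, 0.707, -0.006, 0.707]
ft_force: [0.4, -0.6, -3.7]
gripper_width: 29.4
```

```bash
python3 two.py m2.png 130 100 90 230 200 150
```

```text
35.9 [394.7 368.3 150.6] 29.4 [ 0.4 -0.6 -3.7] [-0.01 -0.01 -0.05]
```

View pics/m2.png

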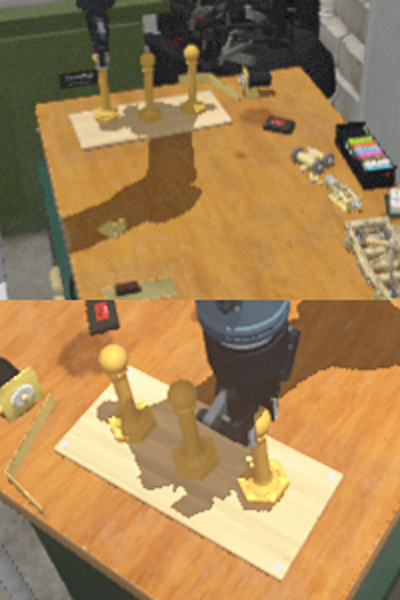

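Emit:
arm_command:
  plan:
    - [1,0,-0.3,0,0.0]
    - [0.5,0,-0.2,0,0.0]
    - [0.2,0,0,0,0.36]
    - [0.2,0,0,0,0.36]
    - [0.2,0,0,0,0.36]

```text
time: 36.5
tcp_pos: [390.2, 369.5, 130.8]
orientation: [0.006, 0.706, -0.006, 0.708]
ft_force: [-0.6, -4.1, 19.0]
gripper_width: 30.8
```

Emit:
arm_command:
  plan:
    - [0,0,0,0,0.36]

```text
time: 36.6
tcp_pos: [390.4, 369.7, 131.0]
orientation: [0.006, 0.706, -0.005, 0.708]
ft_force: [-0.7, -2.4, 6.3]
gripper_width: 31.0
```

```bash
python3 two.py m3.png 130 100 90 230 160 120
```

```text
36.6 [390.4 369.7 131. ] 31.0 [-0.7 -2.4  6.3] [-0.56  0.14  0.06]
```

View pics/m3.png

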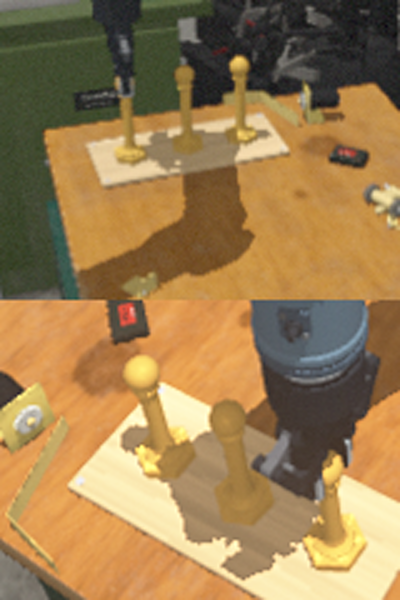

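Down on the board; release, rise and back away clear of everything.

Emit:
arm_command:
  plan:
    - [0,0,0,0,0.6]
    - [0,0,0,0,0.6]
    - [0,0,0,0,0.6]
    - [-2,0,0,0,0.6]
    - [-4,0,0,0,0.6]

```text
time: 37.2
tcp_pos: [387.8, 367.6, 188.0]
orientation: [0.004, 0.709, -0.007, 0.705]
ft_force: [2.0, -0.2, -1.1]
gripper_width: 50.9
```

Emit:
arm_command:
  plan:
    - [-4,0,0,0,0.6]
    - [-2,-3,1,0,0.6]
    - [0,-4,1.5,0,0.6]
    - [0,-4,1.5,0,0.6]
    - [0,-4,1.5,0,0.6]

```text
time: 37.7
tcp_pos: [442.3, 217.0, 250.1]
orientation: [0.005, 0.707, -0.005, 0.707]
ft_force: [-0.1, -0.8, 0.2]
gripper_width: 51.1
```

Emit:
arm_command:
  plan:
    - [0,-4,1.5,0,0.6]
    - [0,-4,1.5,0,0.6]
    - [0,-4,1,0,0.6]
    - [0,0,0,0,0.6]
    - [0,0,0,0,0.6]

```text
time: 38.2
tcp_pos: [480.1, 97.1, 249.8]
orientation: [0.006, 0.707, -0.006, 0.707]
ft_force: [-0.6, 1.3, -1.0]
gripper_width: 51.3
```

```bash
python3 two.py m4.png 130 100 90 230 160 120;python3 - <<'E'
from h import *
c,im=snap('side','n_side.png');c,im=snap('scene','n_scene.png')
E
```

```text
38.2 [480.1  97.1 249.8] 51.3 [-0.6  1.3 -1. ] [-0.   -0.02  0.02]
```

View pics/m4.png

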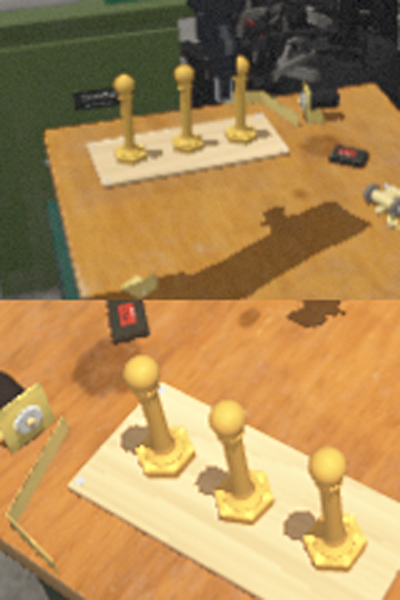

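View pics/n_side.png

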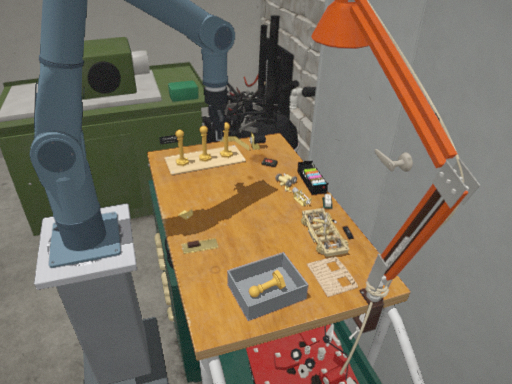

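View pics/n_scene.png

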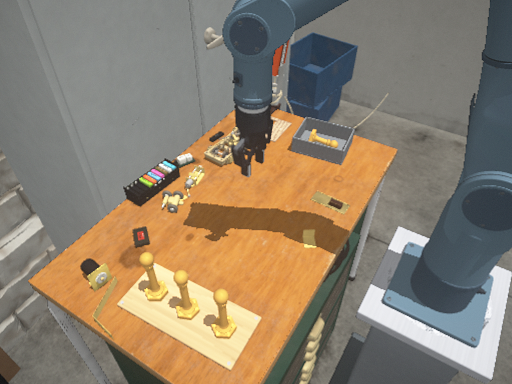

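```bash
python3 - <<'E'
from h import *
cs=get_calibration('scene'); cd=get_calibration('side')
k=2.5
s2=lambda x,y:(130+x/k,100+y/k); s1=lambda x,y:(90+x/k,230+(y-300)/k)
for n,fs,bs,fd,bd in [('A',(165,454),(142,374),(241,132),(241,66)),('B',(243,498),(227,420),(188,142),(184,74)),('C',(334,545),(327,467),(130,153),(124,84))]:
    f=[unproj(cs,s1(*fs),16)[:2],unproj(cd,s2(*fd),16)[:2]]
    b=[unproj(cs,s1(*bs),144)[:2],unproj(cd,s2(*bd),144)[:2]]
    bb=[]
    for q in f:
        d=q-np.array([487.5,373]); a=.045; bb.append((round(d[0]*np.cos(a)+d[1]*np.sin(a),1),round(-d[0]*np.sin(a)+d[1]*np.cos(a),1)))
    print(n,*f,'ball',*b,'board',bb)
im=cv2.imread('pics/n_side.png');crop(im,210,240,330,330,5,'n_box.png')
E
```

```text
A [583.01906771 378.32987927] [583.46596781 383.9026565 ] ball [582.50441039 377.20716371] [584.25415687 378.18613932] board [(np.float64(95.7), np.float64(1.0)), (np.float64(96.4), np.float64(6.6))]
B [488.9882899  375.50959772] [488.4595527  377.04530615] ball [488.19503105 374.95281761] [487.91030424 376.55992607] board [(np.float64(1.6), np.float64(2.4)), (np.float64(1.1), np.float64(4.0))]
C [389.61295641 369.02602327] [387.85645992 369.85495332] ball [389.96542559 367.139538  ] [388.52447876 369.88051961] board [(np.float64(-98.0), np.float64(0.4)), (np.float64(-99.7), np.float64(1.3))]
```

View pics/n_box.png

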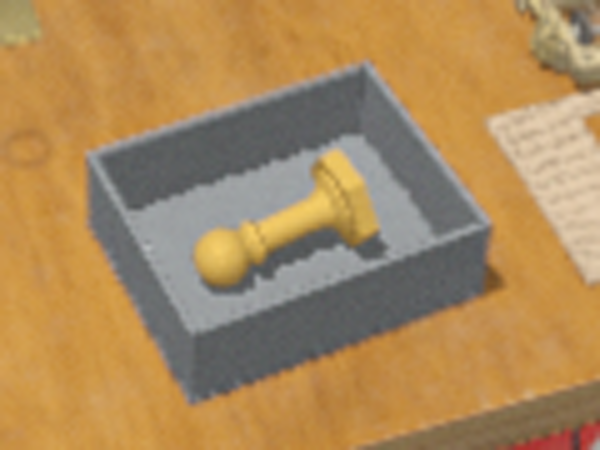

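```bash
python3 -c "
from station import *
print(observe()['time'],hand_in())"
```

```text
the job is handed in; nothing more can be done
38.4 None
```

I found three long pillars and one short one on the bench, sorted them all, and handed the job in at 38.4 s; it reported no verdict.

- **Short pillar:** it lies on the floor of the reject box. In the last side picture its foot and ball are clearly inside the walls. I did not work out its position in the box frame in numbers.
- **Long pillars:** each was tipped up by its ball with the foot on the bench, then carried upright, foot about 30 mm up. On the first one the foot hovered a few millimetres for a moment until I eased the grip.
- **Retry:** on the third long pillar the ball slid to the edge of the finger pads, so I lowered it back to the bench and gripped it again. The second try went well.
- **Placing on the board:** from both room cameras, the feet stand at about x = +96, +1 and −99 mm and y = 0 to +7 mm in the board frame. They are about 95 mm apart. The ball sits over the foot to within about 6 mm on each.
- **Disagreement:** the two cameras differ by up to 6 mm on the y of the pillar at +96. That is far inside the ±46 mm limit.
- **Bystanders and arm:** the receiver and brass plate show no visible movement in the last pictures. The arm was clear of everything, with the tool at 250 mm height.

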